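# Lock the label roll and jog the feed

## Robot

A 7-joint arm with a two-finger parallel gripper is mounted at the origin on the work surface. World frame = base frame: x ahead of the robot, y to its left, z up, the work surface at z = 0. Lengths are in m, angles in rad, forces in N, time in s.
With the tool pointing down it reaches from about 0.425 to 1.025 m from the base axis. Payload 9.4 kg.
Tool frame: the origin (TCP) lies at the very end of the fingers, on their centre line; the grasp point (between the pads) lies 19 mm behind it; z points along the fingers, y is the direction in which the jaws open and shut (so a half turn about z gives the same grasp; the last joint's range is limited). The gripper opens to 93 mm and grips with 3 to 60 N. Pads are 15 mm wide; open, the fingers measure 128 mm over their backs; the gripper's body (75 mm by 188 mm) begins 65 mm behind the grasp point.
Start: joints at [-1.297, 0.599, -0.003, 1.599, 0.002, 0.943, -0.08], TCP at [0.249, 0.681, 0.185] pointing down, gripper open.
Joint ranges: [-2.57, 2.57], [-0.35, 1.97], [-1.29, 1.29], [0.11, 2.56], [-1.05, 4.19], [0.11, 1.86], [-2.63, 2.63]. Speed limits (rad/s): [2.22, 2.22, 3.01, 3.01, 3.14, 3.14, 3.14].

## Interface

Orientations are given as a unit quaternion [w, x, y, z].
In Python, from plant import read_state, camera, camera_params, job_done gives the robot as it stands.
- The arm moves only by the tool apply_moves, never from a script. Its arguments are lists of equal length, an entry for each row: "dr": the turn, a rotation vector about the tool's x, y, z in rad, a list of three; "linear": the shift along the tool's x, y, z in m, a list of three; "gripper": the finger opening in m, from 0 to 0.093. In form: {"dr": [[ax, ay, az], ...], "linear": [[tx, ty, tz], ...], "gripper": [gripper, ...]}. A call has 1 to 10 rows; each row is the pose to reach, as a shift and turn from the pose measured when the call began, along the tool's axes at that moment; what a row does not reach only later rows make up. A row lasts 1/10 s, in which the tool goes at most 50 mm and 8.59 degrees, less where a joint would pass 70% of its speed; a pose out of reach is approached as far as the arm can. A call with a gripper value outside its range is refused whole. The fingers move at their own pace and stop on an object; the grip force is fixed at half the most. Time passes only in rows, so rows that repeat a pose let the fingers close. It gives the time, the measured TCP pose, the force and the opening at its end, in the units of the state.
- read_state(): the state, without advancing time (a new reading comes with each control period).
- camera(name): name is "scene" or "top" or "wrist"; returns (picture, depth): 384x512x3 uint8, blue, green, red; 384x512 float32, m along the optical axis (not along the pixel's ray), 0 where there is no reading.
- camera_params(name): a dict with "K" (3x3 intrinsics, pixels), "xyz" and "attitude" of the camera in the world. Camera axes: x right, y down, z forward; pixel columns grow to the right and rows downward; lengths in m; the calibration is good to about 2 mm. A picture is of the moment at which its call begins: read the wrist's pose just before it. camera_params takes no time and is no camera call; for the wrist camera it gives the pose at the moment of the call.
- job_done(): hands the job in, once; it reports no verdict.
The state is a dict: "time": time; "joint_positions": joint angles; "joint_velocities": joint speeds; "tau": joint torques, N m; "tool_pos": TCP position; "tcp_rot": TCP orientation; "wrist_force": force on the tool from outside, world axes, zero at the start; "ft_torque": the same for the moment, N m; "grip_width": finger opening in m.
Only numpy, scipy, OpenCV 4.12 (cv2) and the standard library are available. Lean on these libraries where they do the work, as an engineer would, in place of code of your own. Each camera call takes 0.05 s, during which the arm holds its last target. There are 200 camera calls.

## Task

Lock the label roll onto the sloped unwinder: turn the black lock collar clockwise by its steel lug until the lug points straight at the small metal index post, and leave it there. Only then push the jog box's stick fully over to the side its raised arrow points to, hold it there for two seconds, and let it go back to centre. Never push the stick the other way, and leave the screwdriver, the cardboard core and the circuit board where they lie.

Things in the scene. Friction and masses are not known exactly. Their poses are not given: they have to be found in the camera images.
- unwinder: Fixed grey label unwinder, base 190 (x) x 170 (y) mm. Origin: centre of underside; z up, -x is its front (roughly towards the robot). Its deck slopes 28 deg, front edge low: deck normal (-0.469, 0, 0.883) in this frame. On the deck lies a white label roll, radius 52 mm, 30 mm high along the normal, and on that the black lock collar.
- guide_roller (a point): Middle of a short fixed aluminium roller (radius 12 mm, 90 mm long along the unwinder's y) above the collar, on arms at y +-50 mm (10 mm thick, x -40 to 105, z 259 to 285 mm in the unwinder's frame) and posts at x 80 to 105 mm. It blocks an upright gripper at the lug: lean the tool 24 to 40 deg, fingers pointing down and away from the front, the gripper's body in front of the roller.
- collar_centre (a point): Point on the collar's turning axis, in the plane of the collar's flat top face. The axis is the deck normal.
- lock_mark (a point): Inner end of the pointer of the fixed aluminium index post, 53 mm from the collar axis, level with the collar's top face, 0.40 rad (23 deg) to the left of straight down-slope as seen from the unwinder's front. The post stands on the deck outside the roll (66 mm from the axis). The lug is locked when, seen along the axis, it points at this.
- lug (a point): Centre of the upright lug, the only projection on the black collar (radius 44 mm, 12 mm thick). A bare steel fin 26 mm long radially (18 to 44 mm from the axis), 12 mm thick tangentially, 29 mm high above the collar's flat top; this point is 31 mm from the axis, 15 mm above the top face. It starts to the right of the mark seen from the unwinder's front.
- collar (a joint): Turn of the collar about the deck normal, rad, growing clockwise seen from above; 0 = open stop, 1.30 = lug exactly at the mark, 1.65 = end stop past the mark. Stays where it is left; friction torque about 0.11 N m (about 3.5 N at the lug).
- jogbox: Fixed grey control box 85 (x) x 130 (y) x 45 (z) mm. Origin: centre of the underside, z up. The stick stands in the middle of the top. The raised arrow near one end of the top points along the box's +y.
- arrow (a point): Tip of the raised aluminium arrow on the jog box's top, 54 mm from the box's centre along its +y.
- stick_grip (a point): Point on the black grip of the jog stick, 60 mm above its pivot along the stick; the pivot is over the box's centre at 46 mm above the bench. Grip 20 to 26 mm in diameter here, it begins 38 mm and ends 78 mm from the pivot; below it a 10 mm steel rod.
- stick (a joint): Tilt of the stick, rad; it rocks only along the box's y, 0 = upright centre, positive leans towards the arrow, stops at +-0.45. Spring 0.45 N m/rad (about 3.5 N at the grip at the stop) returns it to 0 when let go.
- screwdriver: Bystander: black-handled screwdriver 190 mm long lying on the bench between the two devices.
- core: Bystander: cardboard tube 42 mm across, 60 mm high, standing upright between and a little beyond the devices. Origin: centre of its underside.
- board: Bystander: small green circuit board 80 x 110 mm lying flat at the far side.
Things that resemble listed ones, but are neither listed nor needed, are in the scene too. Of the things like the jogbox, leave any that is blue or white; of the rest the larger one is meant.

How it is judged:
By the outcome, as a careful person would: the job done as asked, in the order asked, and still so for the second after the job is handed in, with the robot touching nothing.
It also fails if it takes over 64 s, if anything falls off the work surface, if the arm or the gripper's body presses on something with over 40 N, if the wrist force passes 120 N, or if a joint passes its speed limit or range.

## Working session

There is one attempt and no reset: what is moved stays moved. The work goes in short steps, Python scripts to look and compute and a tool call to move; the robot and the scene stay as the last step left them, time stands still between calls to the robot, and variables do not carry over. Pictures are saved under pics/ and viewed, about 8 in all and at most 12, crops included, and the job is handed in when it is done.

Besides the shell and the picture viewer there is one more tool, called after "Emit:" as name(argument=value, ...) on one line, values as JSON. apply_moves: Moves the arm, as the interface text tells. Its arguments: {"type":"object","properties":{"dr":{"type":"array","items":{"type":"array","items":{"type":"number"}}},"linear":{"type":"array","items":{"type":"array","items":{"type":"number"}}},"gripper":{"type":"array","items":{"type":"number"}}},"required":["dr","linear","gripper"]}

```bash
mkdir -p pics; ls
python3 - <<'E'
from plant import *
import cv2,numpy as np
print(read_state())
for n in("scene","top"):
    p,d=camera(n); cv2.imwrite(f"pics/{n}0.png",p); np.save(f"pics/{n}0.npy",d)
    print(n,camera_params(n))
a=cv2.imread("pics/scene0.png");b=cv2.imread("pics/top0.png")
E
```

```text
pics
{'time': 0.0, 'joint_positions': array([-1.29665484,  0.60013523, -0.00253471,  1.60012863,  0.0017812 ,
        0.94290598, -0.07976873]), 'joint_velocities': array([ 3.42363272e-05,  2.93885188e-04,  8.42225385e-04,  1.15956446e-03,
       -2.80222297e-04,  1.83979552e-03, -6.55322813e-04]), 'tau': array([-2.63626898e-04, -7.65040684e+01,  1.49707630e+00, -2.52364987e+01,
       -5.23848413e-02,  1.68140855e-02,  2.28735289e-04]), 'tool_pos': array([0.24900805, 0.6803144 , 0.18415328]), 'tcp_rot': array([-7.10321110e-05,  1.74487099e-01,  9.84659145e-01, -7.84267658e-04]), 'wrist_force': array([0.95262566, 0.376543  , 0.72026515]), 'ft_torque': array([ 0.02259066, -0.07822684,  0.02947176]), 'grip_width': 0.09295965482487747}
scene {'K': array([[350.63748198,   0.        , 260.02820092],
       [  0.        , 350.63748198, 191.67588765],
       [  0.        ,   0.        ,   1.        ]]), 'xyz': array([0.98499735, 0.43022893, 0.85357531]), 'attitude': array([-0.11572412,  0.33339255,  0.88010868, -0.31759416])}
top {'K': array([[393.44829591,   0.        , 253.87379569],
       [  0.        , 393.44829591, 194.38891243],
       [  0.        ,   0.        ,   1.        ]]), 'xyz': array([ 0.51112099, -0.00145721,  0.97746377]), 'attitude': array([ 0.04157163, -0.69789707,  0.71436647, -0.02986689])}
```

View pics/scene0.png

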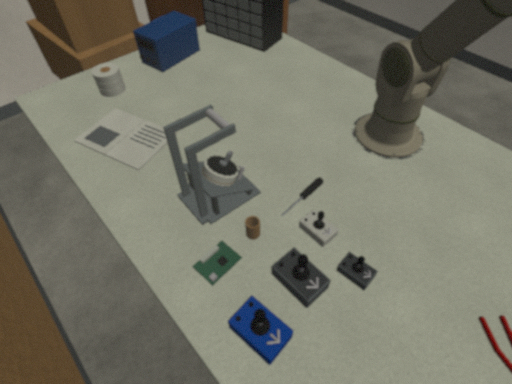

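View pics/top0.png

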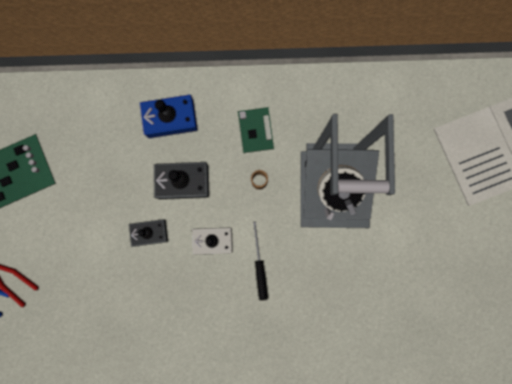

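Top view candidates: the dark grey large jog box at (180,180) is meant. The blue one at (168,115), white one at (212,240) and small dark one at (148,232) are decoys. The unwinder is at about (340,187), and the only other round thing is a plain white roll elsewhere.

```bash
cat > h.py <<'E'
from plant import *
import cv2,numpy as np
from scipy.spatial.transform import Rotation as R
def rot(q): return R.from_quat(np.r_[q[1:],q[0]])
def ray(P,uv):
    uv=np.atleast_2d(np.asarray(uv,float)); d=np.c_[uv,np.ones(len(uv))]@np.linalg.inv(P["K"]).T
    return rot(P["attitude"]).apply(d)
def cast(P,uv,z):
    d=ray(P,uv); return P["xyz"]+d*((z-P["xyz"][2])/d[:,2])[:,None]
def cloud(P,D):
    v,u=np.mgrid[:384,:512]; d=ray(P,np.c_[u.ravel(),v.ravel()])
    return (P["xyz"]+d*D.reshape(-1,1)).reshape(384,512,3)
def proj(P,X):
    c=rot(P["attitude"]).inv().apply(np.atleast_2d(X)-P["xyz"])@P["K"].T; return c[:,:2]/c[:,2:]
def tri(P1,a,P2,b):
    d1,d2=ray(P1,a)[0],ray(P2,b)[0]; s=np.linalg.lstsq(np.c_[d1,-d2],P2["xyz"]-P1["xyz"],rcond=None)[0]
    A=P1["xyz"]+s[0]*d1;B=P2["xyz"]+s[1]*d2; return (A+B)/2,np.linalg.norm(A-B)
E
python3 - <<'E'
from h import *
T=cv2.imread("pics/top0.png");S=cv2.imread("pics/scene0.png")
D=np.load("pics/top0.npy");DS=np.load("pics/scene0.npy");P=camera_params("top");Q=camera_params("scene")
print(R.as_matrix(rot(P["attitude"])).round(3))
C=cloud(P,D);CS=cloud(Q,DS)
for nm,(u0,u1,v0,v1),zl,zh in(("jog",(145,215,150,208),.035,.055),("unwbase",(290,400,105,235),.004,.2),("bench",(60,130,250,350),-1,1),("core",(245,275,165,192),.04,.08),("postarms",(290,400,105,205),.25,.3)):
    c=C[v0:v1,u0:u1].reshape(-1,3); m=(c[:,2]>zl)&(c[:,2]<zh); c=c[m]
    print(nm,len(c),c.mean(0).round(4),np.percentile(c[:,2],[5,50,95]).round(4),cv2.minAreaRect(c[:,:2].astype(np.float32)))
# top crop z map around stick
for u,v in((180,180),(179,178),(175,180),(345,187),(355,210),(330,215)): print(u,v,C[v,u].round(3))
a=cv2.resize(T[105:235,285:405],None,fx=3.3,fy=3.3,interpolation=2);
b=cv2.resize(S[100:225,155:270],None,fx=3.3,fy=3.43,interpolation=2)
h=max(a.shape[0],b.shape[0]);f=lambda i:cv2.copyMakeBorder(i,0,h-i.shape[0],0,0,0)
cv2.imwrite("pics/c1.png",np.hstack([f(a),f(b)])); print(a.shape,b.shape)
E
```

```text
[[-0.022 -0.995  0.101]
 [-1.     0.024  0.015]
 [-0.018 -0.101 -0.995]]
jog 1724 [0.6445 0.1889 0.0459] [0.0419 0.0457 0.0506] ((0.6465068459510803, 0.19114026427268982), (0.08535796403884888, 0.13051345944404602), 1.0921118259429932)
unwbase 5580 [ 0.6216 -0.1762  0.0757] [0.0098 0.0901 0.1309] ((0.6667674779891968, -0.2091740518808365), (0.2579340934753418, 0.3191639184951782), 87.87267303466797)
bench 7000 [0.3622 0.4086 0.0027] [-0.0032 -0.0003  0.0025] ((0.37206530570983887, 0.24552437663078308), (0.2502383887767792, 0.5086514353752136), 3.1848559379577637)
core 112 [6.43e-01 5.00e-04 5.69e-02] [0.0441 0.0588 0.062 ] ((0.6422048807144165, 0.000749882310628891), (0.04040440171957016, 0.03997413069009781), 45.62718963623047)
postarms 2052 [ 0.6334 -0.1872  0.2792] [0.2635 0.2815 0.2856] ((0.6506397128105164, -0.1862964630126953), (0.1104280948638916, 0.14458809792995453), 87.91400146484375)
180 180 [0.643 0.187 0.055]
179 178 [0.642 0.18  0.1  ]
175 180 [0.635 0.186 0.117]
345 187 [ 0.591 -0.153  0.281]
355 210 [ 0.563 -0.225  0.045]
330 215 [ 0.551 -0.158  0.087]
(429, 396, 3) (429, 380, 3)
```

View pics/c1.png

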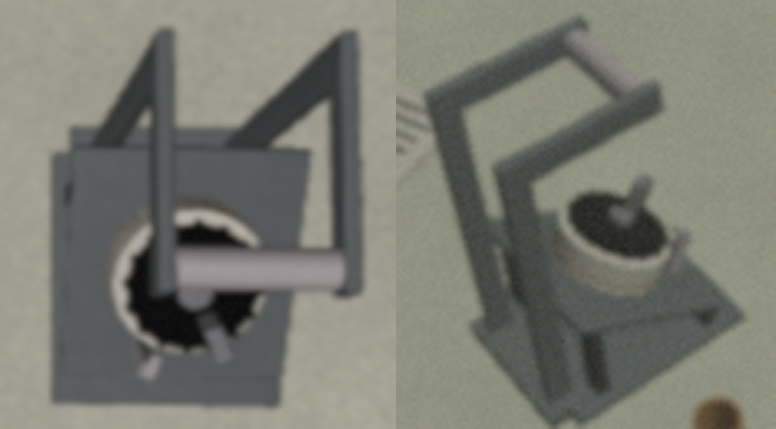

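The crop shows the black collar with one steel lug at top pixel (350,208). The index post is to its left at (330,216), the roller is above, and there is a round hub at the collar centre.

Run:
```python
from h import *
T=cv2.imread("pics/top0.png");S=cv2.imread("pics/scene0.png")
Pt=camera_params("top");Ps=camera_params("scene")
yaw=np.radians(-2.09); O=np.array([0.6181,-0.1851,0]); RU=R.from_euler("z",yaw)
n=np.array([-.469,0,.883]);s=np.array([.883,0,.469])
W=[];I=[]
for nm,P,im in(("top",Pt,T),("scene",Ps,S)):
    C=cloud(P,np.load(f"pics/{nm}0.npy")).reshape(-1,3); U=RU.inv().apply(C-O)
    hsv=cv2.cvtColor(im,cv2.COLOR_BGR2HSV).reshape(-1,3)
    m=(abs(U[:,1])<.1)&(abs(U[:,0])<.12)&(U[:,2]>.004)&(U[:,2]<.3)
    N=U@n;X=U@s;Y=U[:,1]
    base=m&(U[:,2]<.02); 
    print(nm,"base x",np.percentile(U[base,0],[1,99]).round(4),"y",np.percentile(Y[base],[1,99]).round(4))
    # roller
    r=m&(U[:,2]>.255)&(abs(Y)<.042); print(" roller x,z",np.percentile(U[r,0],[5,50,95]).round(4),U[r,2].max().round(4), r.sum())
    dark=m&(hsv[:,2]<45)&(U[:,2]>.08)&(U[:,2]<.2)&(abs(Y)<.05)
    c0=np.median(N[dark]); print(" dark n",np.percentile(N[dark],[10,50,90]).round(4),dark.sum(),"s",np.percentile(X[dark],[2,98]).round(4),"y",np.percentile(Y[dark],[2,98]).round(4))
    hi,_=np.histogram(N[m],np.arange(.05,.2,.004)); print(" hist",hi)
    g=m&(N>c0+.006)&(N<c0+.032)&(U[:,2]<.22)&(abs(Y)<.08)
    i=np.where(g)[0]; print(" proj pts",len(i))
    for k in i[::max(1,len(i)//45)]: print("  ",k%512,k//512,(np.array([X[k],Y[k],N[k]-c0])*1e3).round(0),im.reshape(-1,3)[k])
```

```text
top base x [-0.0943  0.115 ] y [-0.0815  0.0845]
 roller x,z [-0.0357 -0.0259 -0.0147] 0.2849 618
 dark n [0.1076 0.1094 0.1114] 468 s [-0.0013  0.0773] y [-0.0372  0.0389]
 hist [ 242   49   61 1664 1028   42   43   38   48   36   70  235   38   52
  468  238   59   20   18   22   27   49   48   15   15   21   17   17
   20   19   11   20   15   17   15   15   25]
 proj pts 219
   376 125 [192. -46.  28.] [112 122 124]
   324 127 [184.  55.  16.] [114 124 124]
   376 127 [189. -45.  31.] [67 69 69]
   374 128 [184. -44.  22.] [91 97 97]
   325 129 [183.  55.  30.] [61 61 60]
   375 129 [184. -45.  27.] [58 57 55]
   373 130 [178. -45.  13.] [67 69 68]
   324 131 [177.  55.  21.] [60 61 60]
   375 131 [180. -45.  30.] [55 53 52]
   374 132 [176. -45.  23.] [55 54 53]
   372 133 [171. -45.  10.] [55 54 52]
   324 134 [172.  55.  24.] [56 55 53]
   375 134 [174. -45.  31.] [56 55 53]
   373 135 [169. -45.  17.] [55 55 52]
   324 136 [168.  55.  25.] [56 55 53]
   374 136 [169. -45.  26.] [56 56 54]
   373 137 [166. -45.  20.] [56 56 54]
   325 138 [165.  53.  28.] [55 54 52]
   371 138
[... 2882 characters left out ...]
  223 162 [38.  1.  6.] [100 104  99]
   223 163 [42.  6.  6.] [ 99 102 100]
   190 170 [192.  50.  29.] [63 66 64]
   197 170 [175.  55.  30.] [67 72 68]
   192 171 [189.  54.  28.] [69 70 66]
   197 171 [172.  54.  26.] [73 75 71]
   192 172 [188.  54.  25.] [69 73 68]
   197 172 [171.  53.  22.] [73 72 68]
   192 173 [186.  53.  21.] [66 68 66]
   197 173 [171.  54.  20.] [62 68 64]
   192 174 [186.  54.  19.] [65 65 65]
   197 174 [169.  53.  16.] [72 74 70]
   192 175 [186.  56.  17.] [62 68 66]
   197 175 [169.  55.  14.] [71 73 71]
   192 176 [182.  52.  10.] [63 65 66]
   197 176 [168.  55.  11.] [70 71 68]
   194 177 [176.  53.   7.] [71 74 71]
   193 178 [180.  56.   6.] [65 68 65]
```

```bash
cat >> h.py <<'E'
yaw=np.radians(-2.09); O=np.array([0.6181,-0.1851,0]); RU=R.from_euler("z",yaw)
n=np.array([-.4695,0,.8829]);s=np.array([.8829,0,.4695])
CC=.0375*s+.0005*np.array([0,1,0])+.1095*n   # collar centre, unwinder frame
def W(U): return O+RU.apply(U)
def lugpose(phi,lean,h,rad=31,off=0):  # TCP pose: h above collar top (mm), lug angle phi deg (cw from downslope), off mm ccw offset
    a=np.radians(lean); M=np.array([[np.cos(a),0,np.sin(a)],[0,-1,0],[np.sin(a),0,-np.cos(a)]]).T
    Rn=R.from_rotvec(-np.radians(phi)*n)
    tip=CC+h/1e3*n+Rn.apply(-rad/1e3*s)
    return W(tip), RU*Rn*R.from_matrix(M)
def rel(p,r):
    st=read_state(); r0=rot(st["tcp_rot"])
    print("lin",r0.inv().apply(p-st["tool_pos"]).round(4),"dr",(r0.inv()*r).as_rotvec().round(4),"| target",p.round(4))
def polar(u,v,P,hn): # pixel -> (radius mm, phi deg, ...) on plane hn mm above collar top
    nw=RU.apply(n); c=W(CC); d=ray(P,[u,v])[0]; X=P["xyz"]+d*((c+hn/1e3*nw-P["xyz"])@nw/(d@nw))
    U=RU.inv().apply(X-c); a,b=U@s,U[1]; return np.hypot(a,b)*1e3,np.degrees(np.arctan2(b,-a))
E
python3 - <<'E'
from h import *
for nm in("top","scene"):
    P=camera_params(nm);im=cv2.imread(f"pics/{nm}0.png").reshape(-1,3).astype(int)
    U=RU.inv().apply(cloud(P,np.load(f"pics/{nm}0.npy")).reshape(-1,3)-O)-CC
    X,Y,N=U@s*1e3,U[:,1]*1e3,U@n*1e3
    g=(N>22)&(N<34)&(np.hypot(X,Y)<55)
    c=np.c_[X,Y][g]; m=c.mean(0); e=np.linalg.svd(c-m)[2][0]; print(nm,g.sum(),"lug",m.round(1),np.degrees(np.arctan2(m[1],-m[0])).round(1),"pca",np.degrees(np.arctan(e[1]/-e[0])).round(1))
    k=(N>-15)&(N<12)&(np.hypot(X,Y)>55)&(np.hypot(X,Y)<72)&(X<-30)&(Y>5)
    i=np.where(k)[0]; print("post",np.c_[X,Y,N][k].mean(0).round(1),len(i),"ang",np.degrees(np.arctan2(Y[k].mean(),-X[k].mean())).round(1),"px",(i%512).mean(),(i//512).mean())
    hub=(N>3)&(N<9)&(np.hypot(X,Y)<17); print("hub",np.c_[X,Y,N][hub].mean(0).round(1),hub.sum())
    ring=(abs(N+12)<4)&(np.hypot(X,Y)<58)&(im.min(1)>110); 
    if ring.sum()>20:
        A=np.c_[X,Y][ring].astype(np.float32); print("ring",cv2.fitEllipse(A),cv2.minEnclosingCircle(A))
p,r=lugpose(-26,33,6); print("grasp",p)
p,r=lugpose(-26,33,110); rel(p,r)
E
```

```text
top 67 lug [-28.3 -14.1] -26.5 pca -23.6
post [-59.   25.   -2.5] 37 ang 23.0 px 329.27027027027026 215.45945945945945
hub [-5.5 -0.5  5.9] 48
ring ((-3.2702102661132812, -1.564035415649414), (97.85336303710938, 100.06987762451172), 120.59793853759766) ((-1.3004992008209229, -0.3476925492286682), 51.8109130859375)
scene 29 lug [-26.6 -11.9] -24.1 pca -24.9
post [-59.   26.   -4.5] 28 ang 23.8 px 241.82142857142858 168.42857142857142
hub [-0.3  0.9  6.6] 32
ring ((-4.001363754272461, -3.9278430938720703), (98.13004302978516, 105.71292877197266), 140.0978546142578) ((1.552648901939392, 1.029196858406067), 50.86857604980469)
grasp [ 0.57193452 -0.19651272  0.10649962]
lin [-0.5581 -0.7277 -0.013 ] dr [-7.2190e-01 -1.0000e-03  2.2858e+00] | target [ 0.5231 -0.1947  0.1983]
```

Emit:
apply_moves(linear=[[0,0,-0.05],[0,0,-0.1],[-0.05,-0.05,-0.15],[-0.09,-0.1,-0.2],[-0.34,-0.39,-0.235],[-0.34,-0.39,-0.235],[-0.34,-0.39,-0.235],[-0.34,-0.39,-0.235],[-0.34,-0.39,-0.235],[-0.34,-0.39,-0.235]], dr=[[0,0,0.1],[0,0,0.25],[0,0,0.4],[0,0,0.6],[0,0,0.8],[0,0,1.0],[0,0,1.2],[0,0,1.2],[0,0,1.2],[0,0,1.2]], gripper=[0.05,0.05,0.05,0.05,0.05,0.05,0.05,0.05,0.05,0.05])

```text
time: 1.1
tool_pos: [0.3847, 0.3277, 0.3953]
tcp_rot: [0.0, 0.701, 0.714, -0.001]
wrist_force: [0.1, 0.5, 0.4]
grip_width: 0.05
```

Run:
```python
from h import *
rel(np.array([.45,-.19,.36]),lugpose(-25.5,33,6)[1])
rel(*lugpose(-25.5,33,110))
print(read_state()["time"],read_state()["wrist_force"])
```

```text
lin [-0.5187  0.0558  0.036 ] dr [-0.4962  0.3416  1.1382] | target [ 0.45 -0.19  0.36]
lin [-0.5243  0.1289  0.1977] dr [-0.4962  0.3416  1.1382] | target [ 0.523  -0.1945  0.1983]
1.1 [0.12602124 0.50324099 0.43432547]
```

Emit:
apply_moves(linear=[[-0.519,0.056,0.036],[-0.519,0.056,0.036],[-0.519,0.056,0.036],[-0.519,0.056,0.036],[-0.519,0.056,0.036],[-0.519,0.056,0.036],[-0.519,0.056,0.036],[-0.519,0.056,0.036],[-0.519,0.056,0.036],[-0.519,0.056,0.036]], dr=[[-0.496,0.342,1.138],[-0.496,0.342,1.138],[-0.496,0.342,1.138],[-0.496,0.342,1.138],[-0.496,0.342,1.138],[-0.496,0.342,1.138],[-0.496,0.342,1.138],[-0.496,0.342,1.138],[-0.496,0.342,1.138],[-0.496,0.342,1.138]], gripper=[0.05,0.05,0.05,0.05,0.05,0.05,0.05,0.05,0.05,0.05])

```text
time: 2.1
tool_pos: [0.445, -0.168, 0.3606]
tcp_rot: [0.049, 0.939, 0.197, 0.276]
wrist_force: [0.6, 1.1, 0.7]
grip_width: 0.0499
```

Run:
```python
from h import *
rel(np.array([.45,-.19,.36]),lugpose(-25.5,33,6)[1])
rel(*lugpose(-25.5,33,110))
print(read_state()["time"],read_state()["joint_positions"].round(2))
```

```text
lin [-0.0051  0.0218  0.0028] dr [ 0.0014  0.0004 -0.0045] | target [ 0.45 -0.19  0.36]
lin [-0.0315  0.0184  0.1783] dr [ 0.0014  0.0004 -0.0045] | target [ 0.523  -0.1945  0.1983]
2.1 [-0.71 -0.33  0.85  2.32  0.28  0.5  -1.19]
```

Emit:
apply_moves(linear=[[-0.005,0.02,0.04],[-0.015,0.019,0.08],[-0.025,0.0185,0.13],[-0.0315,0.0184,0.178],[-0.0315,0.0184,0.178],[-0.0315,0.0184,0.178]], dr=[[0,0,0],[0,0,0],[0,0,0],[0,0,-0.0045],[0,0,-0.0045],[0,0,-0.0045]], gripper=[0.034,0.034,0.034,0.034,0.034,0.034])

```text
time: 2.7
tool_pos: [0.4663, -0.1621, 0.274]
tcp_rot: [0.057, 0.939, 0.198, 0.276]
wrist_force: [1.0, -0.1, -0.1]
grip_width: 0.0342
```

Run:
```python
from h import *
rel(*lugpose(-25.5,33,40,30)); rel(*lugpose(-25.5,33,6.5,30))
print(read_state()["time"],read_state()["joint_positions"].round(2),camera_params("wrist"))
p,d=camera("wrist");cv2.imwrite("pics/w1.png",p);np.save("pics/w1.npy",d)
P=camera_params("wrist"); print(proj(P,[lugpose(-25.5,33,29,30)[0],lugpose(-25.5,33,0,53)[0],W(CC)]))
```

```text
lin [-0.0117  0.0315  0.1641] dr [0.0154 0.0038 0.0015] | target [ 0.5567 -0.1953  0.1369]
lin [-0.0145  0.031   0.1975] dr [0.0154 0.0038 0.0015] | target [ 0.5724 -0.1959  0.1073]
2.7 [-1.19 -0.35  1.29  2.46  0.88  0.3  -1.77] {'K': array([[335.23275138,   0.        , 254.90869019],
       [  0.        , 335.23275138, 193.69605419],
       [  0.        ,   0.        ,   1.        ]]), 'xyz': array([ 0.42215332, -0.13001805,  0.48133062]), 'attitude': array([-0.03416816,  0.81797719, -0.55265845,  0.15593103])}
[[281.38311429 177.21465055]
 [278.87072506 191.64645589]
 [279.58182565 148.88148779]]
```

View pics/w1.png

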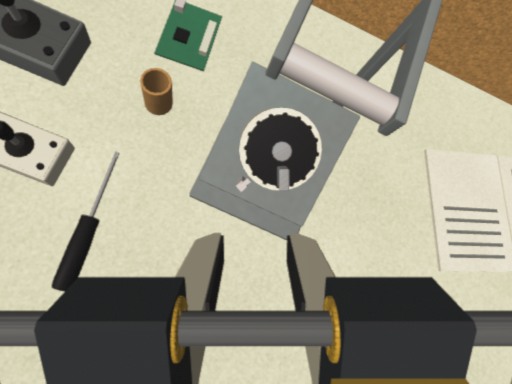

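The wrist view confirms the lug at (283,178), the post at (243,184) and the hub at (281,150). The projected lug top agrees. Joints 2 and 3 sit at their limits, though, so I'll fit the kinematics to find a better arm shape.

```bash
cat > fk.py <<'E'
from h import *
import itertools
data=[([-1.29665484,0.60013523,-0.00253471,1.60012863,0.0017812,0.94290598,-0.07976873],[0.24900805,0.6803144,0.18415328],[-7.1e-05,.174487,.984659,-.000784]),
([-.71,-.33,.85,2.32,.28,.5,-1.19],[.445,-.168,.3606],[.049,.939,.197,.276])]
E
python3 - <<'E'
from fk import *
st=read_state(); data.append((st["joint_positions"],st["tool_pos"],st["tcp_rot"]))
best=[]
for sg in itertools.product((1,-1),repeat=7):
    def chain(q): 
        A=R.identity();out=[]
        for i in range(7):
            A=A*R.from_euler("zyzyzyz"[i],sg[i]*q[i]); out.append(A)
        return out
    # R = Rz(a)*chain*Tool const
    c=[chain(q) for q,_,_ in data]; Rt=[rot(np.array(r)) for _,_,r in data]
    for a in np.arange(0,2*np.pi,np.pi/2):
        B=R.from_euler("z",a); K=[(B*x[-1]).inv()*y for x,y in zip(c,Rt)]
        e=sum((K[0].inv()*k).magnitude() for k in K[1:])
        best.append((e,sg,a,K[0].as_rotvec().round(3)))
best.sort(key=lambda x:x[0])
for b in best[:6]: print(b)
print(repr(st["joint_positions"]),repr(st["tool_pos"]),repr(st["tcp_rot"]))
e,sg,a,K=best[0]
A=[];y=[]
for q,p,_ in data:
    M=R.from_euler("z",a);blk=[]
    Ms=[M]
    for i in range(7): M=M*R.from_euler("zyzyzyz"[i],sg[i]*q[i]); Ms.append(M)
    A.append(np.c_[[0,0,1],Ms[3].as_matrix()[:,2],Ms[5].as_matrix()[:,2],Ms[7].as_matrix()[:,2]]); y.append(p)
x,res,rk,_=np.linalg.lstsq(np.vstack(A),np.hstack(y),rcond=None); print("d",x.round(4),"res",(np.vstack(A)@x-np.hstack(y)).round(4))
E
```

```text
(0.00960545749413915, (-1, 1, -1, 1, -1, 1, -1), np.float64(0.0), array([-0.   , -0.   ,  1.571]))
(0.009605457494139175, (-1, -1, -1, -1, -1, -1, -1), np.float64(3.141592653589793), array([-0.   ,  0.   , -1.571]))
(0.9378938128146899, (-1, 1, -1, -1, -1, -1, -1), np.float64(1.5707963267948966), array([-1.766,  0.138,  2.593]))
(0.9378938128146899, (-1, -1, -1, 1, -1, 1, -1), np.float64(4.71238898038469), array([ 9.300e-02,  1.195e+00, -1.000e-03]))
(1.1173273655343787, (-1, 1, -1, -1, -1, -1, -1), np.float64(0.0), array([-0.998, -0.856,  1.363]))
(1.117327365534379, (-1, -1, -1, 1, -1, 1, -1), np.float64(3.141592653589793), array([-0.856,  0.998, -1.363]))
array([-1.19331541, -0.34544644,  1.28900545,  2.45736301,  0.88197096,
        0.30448597, -1.76792687]) array([ 0.4661722 , -0.16219971,  0.27393885]) array([0.05693787, 0.93898632, 0.19740742, 0.27584975])
d [0.2989 0.7216 0.3995 0.4976] res [-0.0524  0.0224 -0.0226 -0.0089  0.0336  0.0048  0.0012  0.0055  0.0177]
```

```bash
cat > fk.py <<'E'
from h import *
from scipy.optimize import least_squares
SG=(-1,1)*3+(-1,)
data=[([-1.29665484,0.60013523,-0.00253471,1.60012863,0.0017812,0.94290598,-0.07976873],[0.24900805,0.6803144,0.18415328]),
([-.71,-.33,.85,2.32,.28,.5,-1.19],[.445,-.168,.3606]),
([-1.19331541, -0.34544644,  1.28900545,  2.45736301,  0.88197096,0.30448597, -1.76792687],[ 0.4661722 , -0.16219971,  0.27393885])]
def frames(q):
    M=R.identity();F=[M]
    for i in range(7): M=M*R.from_euler("zyzyzyz"[i],SG[i]*q[i]); F.append(M)
    return [f.as_matrix() for f in F]
def cols(q):
    F=frames(q); return np.c_[F[0][:,2],F[3][:,2],F[5][:,2],F[7][:,2],F[2][:,1],F[3][:,0],F[5][:,0],F[4][:,1],F[6][:,0],F[6][:,1]]
def fit():
    A=np.vstack([cols(q) for q,_ in data]);y=np.hstack([p for _,p in data])
    x0=np.array([.365,.4,.4,.3,0,0,0,0,0,0]);w=np.array([.1,.1,.1,.1,.05,.02,.02,.05,.05,.05]);w=w/.003
    x=np.linalg.lstsq(np.vstack([A,np.diag(.5/w)]),np.r_[y,.5*x0/w],rcond=None)[0]
    return x,A@x-y
KT=R.from_euler("z",np.pi/2)
LO=np.array([-2.57,-.35,-1.29,.11,-1.05,.11,-2.63]);HI=np.array([2.57,1.97,1.29,2.56,4.19,1.86,2.63])
def ik(p,r,d,q0,w=.02,qn=None):
    qn=q0 if qn is None else qn
    def f(q):
        Fr=frames(q); e=R.from_matrix(Fr[7])*KT
        return np.r_[(cols(q)@d-p)*5,(e.inv()*r).as_rotvec(),w*(q-qn)]
    s=least_squares(f,np.clip(q0,LO+.01,HI-.01),bounds=(LO,HI)); return s.x,np.linalg.norm(s.fun[:3]/5),np.linalg.norm(s.fun[3:6])
E
python3 - <<'E'
from fk import *
d,res=fit(); print(d.round(3),res.round(4))
down=RU*R.from_matrix(np.array([[1,0,0],[0,-1,0],[0,0,-1.]]))
qn=np.array([0,.3,0,1.8,0,.5,-1.3])
T=[("grasp-25",*lugpose(-25.5,33,6.5,30)),("h40",*lugpose(-25.5,33,40,30)),("h110",*lugpose(-25.5,33,110,30)),("0",*lugpose(0,33,6.5,30)),("+23",*lugpose(23,33,6.5,30)),("+23 lean28",*lugpose(23,28,6.5,30)),("-25 lean28",*lugpose(-25.5,28,6.5,30)),("down",np.array([.6,-.19,.42]),down)]
for nm,p,r in T:
    for q5 in(0,np.pi):
        q0=qn.copy();q0[4]=q5;q0[6]=0 if q5 else -1.3
        q,a,b=ik(p,r,d,q0,.003); print(nm,q.round(2),a.round(3),b.round(3))
E
```

```text
[ 0.29   0.621  0.449  0.346 -0.02   0.017 -0.002 -0.032  0.006 -0.005] [ 0.     -0.      0.0001  0.0002 -0.     -0.0004 -0.0002  0.0001  0.0003]
grasp-25 [ 0.62  0.48 -0.31  2.23 -1.05  0.11  0.27] 0.009 0.133
grasp-25 [0.12 0.53 0.34 2.37 4.11 0.47 1.34] 0.0 0.0
h40 [ 0.66  0.42 -0.34  2.27 -1.05  0.11  0.26] 0.007 0.103
h40 [0.19 0.44 0.26 2.38 4.19 0.39 1.28] 0.0 0.0
h110 [ 0.8   0.28 -0.47  2.33 -1.05  0.11  0.25] 0.002 0.028
h110 [ 0.78  0.29 -0.45  2.39  4.19  0.11  1.3 ] 0.002 0.023
0 [ 0.48  0.46 -0.19  2.24 -1.05  0.11 -0.23] 0.011 0.165
0 [0.08 0.52 0.32 2.41 3.91 0.45 1.05] 0.0 0.0
+23 [ 0.31  0.45 -0.05  2.25 -1.05  0.11 -0.7 ] 0.011 0.172
+23 [0.06 0.5  0.27 2.42 3.73 0.4  0.77] 0.0 0.0
+23 lean28 [ 0.33  0.46 -0.06  2.25 -1.05  0.11 -0.7 ] 0.006 0.094
+23 lean28 [0.22 0.47 0.07 2.34 3.91 0.21 0.62] 0.0 0.0
-25 lean28 [ 0.42  0.47 -0.11  2.24 -1.05  0.11  0.2 ] 0.005 0.083
-25 lean28 [0.18 0.49 0.21 2.33 4.19 0.27 1.22] 0.0 0.0
down [ 0.13  0.3   0.12  1.53 -0.04  1.31 -1.35] 0.0 0.0
down [-0.97  0.11  1.29  2.32  4.19  0.11  0.72] 0.057 0.839
```

Run:
```python
from fk import *
d,res=fit(); rng=np.random.default_rng(0)
qc=np.array(data[-1][0])
p,r=lugpose(-25.5,33,6.5,30);p2,r2=lugpose(23,33,6.5,30)
S=[]
for k in range(60):
    q,a,b=ik(p,r,d,rng.uniform(LO,HI),.001)
    if a<.001 and b<.01:
        m=np.minimum(q-LO,HI-q).min()
        if m>.08 and all(np.abs(q-s[0]).max()>.25 for s in S): S.append((q,m))
for q,m in S:
    q2,a,b=ik(p2,r2,d,q,.002); q3,a3,b3=ik(*lugpose(-25.5,33,90,30),d,q,.002)
    print(q.round(2),m.round(2),"|",q2.round(2),a.round(3),b.round(2),"| h90",a3.round(3),b3.round(2))
for h in(110,70,40,20,6.5):
    qc,a,b=ik(*lugpose(-25.5,33,h,30),d,qc,.003); print(h,qc.round(2),a.round(3),b.round(2))
```

```text
[ 0.67  0.51 -0.38  2.36  3.28  0.23  2.22] 0.12 | [ 0.58  0.51 -0.42  2.41  2.79  0.32  1.76] 0.0 0.0 | h90 0.0 0.0
[ 0.42  0.49 -0.06  2.36  3.81  0.31  1.67] 0.2 | [ 0.33  0.48 -0.08  2.41  3.3   0.32  1.22] 0.0 0.0 | h90 0.0 0.0
[ 0.55  0.5  -0.23  2.36  3.57  0.26  1.92] 0.15 | [ 0.45  0.49 -0.24  2.41  3.06  0.31  1.47] 0.0 0.0 | h90 0.0 0.0
[ 0.75  0.53 -0.49  2.36  3.03  0.23  2.48] 0.12 | [ 0.69  0.53 -0.57  2.4   2.57  0.35  1.99] 0.0 0.0 | h90 0.002 0.02
110 [-1.28 -0.35  1.29  2.51  1.34  0.39 -2.29] 0.091 0.12
70 [-1.31 -0.35  1.29  2.52  1.41  0.41 -2.38] 0.129 0.13
40 [-1.33 -0.35  1.29  2.54  1.44  0.43 -2.43] 0.158 0.14
20 [-1.34 -0.35  1.29  2.54  1.46  0.43 -2.45] 0.177 0.14
6.5 [-1.35 -0.35  1.29  2.55  1.47  0.44 -2.47] 0.19 0.14
```

```bash
cat >> fk.py <<'E'
def down(az,lean=0,tz=0):  # tool x azimuth az deg, tool z pointing down tilted lean deg toward azimuth tz
    a=np.radians(az); x=np.array([np.cos(a),np.sin(a),0]);M=np.c_[x,np.cross([0,0,-1],x),[0,0,-1]]
    t=np.radians(tz); ax=np.cross([0,0,-1],[np.cos(t),np.sin(t),0])
    return R.from_rotvec(np.radians(lean)*ax)*R.from_matrix(M)
E
python3 - <<'E'
from fk import *
rel(np.array([.55,-.12,.42]),down(100))
E
```

```text
lin [ 0.1539  0.0213 -0.0775] dr [ 0.5408 -0.2916 -1.2923] | target [ 0.55 -0.12  0.42]
```

Emit:
apply_moves(linear=[[0.0,0,-0.05],[0.02,0,-0.1],[0.05,0.01,-0.1],[0.154,0.021,-0.078],[0.154,0.021,-0.078],[0.154,0.021,-0.078],[0.154,0.021,-0.078],[0.154,0.021,-0.078],[0.154,0.021,-0.078],[0.154,0.021,-0.078]], dr=[[0,0,0],[0.06,-0.03,-0.13],[0.54,-0.29,-1.29],[0.54,-0.29,-1.29],[0.54,-0.29,-1.29],[0.54,-0.29,-1.29],[0.54,-0.29,-1.29],[0.54,-0.29,-1.29],[0.54,-0.29,-1.29],[0.54,-0.29,-1.29]], gripper=[0.034,0.034,0.034,0.034,0.034,0.034,0.034,0.034,0.034,0.034])

```text
time: 3.75
tool_pos: [0.5095, -0.1081, 0.4362]
tcp_rot: [0.048, 0.755, 0.647, 0.092]
wrist_force: [-0.0, 0.2, -0.8]
grip_width: 0.0342
```

Run:
```python
from fk import *
s=read_state();print(repr(s["joint_positions"]),repr(s["tool_pos"]))
d,_=fit(); print((cols(s["joint_positions"])@d-s["tool_pos"]).round(4))
data.append((s["joint_positions"],s["tool_pos"])); d,e=fit();print(d.round(3),abs(e).max())
rel(np.array([.6,-.12,.42]),down(180))
```

```text
array([-1.4878389 , -0.34553173,  1.28943022,  1.86917101,  0.34992865,
        1.17580587, -0.43809689]) array([ 0.50945813, -0.10812207,  0.43620628])
[0.0054 0.0024 0.0077]
[ 0.29   0.637  0.438  0.372 -0.025  0.008 -0.003 -0.035 -0.     0.003] 0.0002830464110796793
lin [0.0002 0.0865 0.0335] dr [ 0.2086  0.1095 -1.7179] | target [ 0.6  -0.12  0.42]
```

```bash
cat >> fk.py <<'E'
data.append(([-1.4878389 , -0.34553173,  1.28943022,  1.86917101,  0.34992865,1.17580587, -0.43809689],[ 0.50945813, -0.10812207,  0.43620628]))
d,_=fit()
def fkp(q): return cols(q)@d, R.from_matrix(frames(q)[7])*KT
def go(q,p,r,steps=60,null=0.0,qn=None):
    q=np.array(q,float)
    for k in range(steps*4):
        p0,r0=fkp(q); e=np.r_[p-p0,(r*r0.inv()).as_rotvec()]
        sc=min(1,.0125/max(np.linalg.norm(e[:3]),1e-9),.0375/max(np.linalg.norm(e[3:]),1e-9)); e=e*sc
        J=np.empty((6,7))
        for i in range(7):
            qq=q.copy();qq[i]+=1e-5;p1,r1=fkp(qq);J[:,i]=np.r_[p1-p0,(r1*r0.inv()).as_rotvec()]/1e-5
        free=np.ones(7,bool)
        for _ in range(4):
            Jf=J[:,free]; dq=np.zeros(7); Ji=Jf.T@np.linalg.inv(Jf@Jf.T+1e-4*np.eye(6)); dq[free]=Ji@e
            if qn is not None: dq[free]+=(np.eye(free.sum())-Ji@Jf)@(null*(qn-q)[free])
            bad=free&((q+dq<LO+.005)|(q+dq>HI-.005))
            if not bad.any(): break
            free&=~bad
        q=np.clip(q+dq,LO+.005,HI-.005)
    return q
E
python3 - <<'E'
from fk import *
print("model",d.round(3))
q0=data[0][0]; mid=(LO+HI)/2
for nm,null,qn in(("none",0,None),("mid",.02,mid),("start",.02,np.array(q0))):
    q=go(q0,np.array([.3847,.3277,.3953]),rot(np.array([0,.701,.714,-.001])),14,null,qn); print(nm,q.round(2))
    q=go(q,np.array([.45,-.19,.36]),lugpose(-25.5,33,6)[1],12,null,qn); print("   ",q.round(2),"real [-.71 -.33 .85 2.32 .28 .5 -1.19]")
S=cloud(camera_params("scene"),np.load("pics/scene0.npy")).reshape(-1,3)
m=(S[:,2]>.12)&(S[:,2]<.8)&(S[:,1]<-.35)&(S[:,0]>-.3)
if m.any(): print(m.sum(),np.percentile(S[m],[0,5,50,95,100],axis=0).round(2))
E
```

```text
model [ 0.29   0.637  0.438  0.372 -0.025  0.008 -0.003 -0.035 -0.     0.003]
none [-1.13  0.13  0.37  1.82 -0.05  1.2  -0.73]
    [-0.73 -0.33  0.94  2.3   0.23  0.49 -1.08] real [-.71 -.33 .85 2.32 .28 .5 -1.19]
mid [-0.63  0.14 -0.21  1.79  0.03  1.21 -0.84]
    [-0.14 -0.14  0.55  2.3  -0.38  0.47 -0.43] real [-.71 -.33 .85 2.32 .28 .5 -1.19]
start [-1.11  0.13  0.34  1.82 -0.05  1.2  -0.74]
    [-0.57 -0.25  0.86  2.3  -0.01  0.46 -0.82] real [-.71 -.33 .85 2.32 .28 .5 -1.19]
3248 [[-0.2  -1.68  0.12]
 [-0.12 -1.48  0.12]
 [ 0.21 -0.92  0.15]
 [ 0.55 -0.73  0.2 ]
 [ 0.58 -0.72  0.24]]
```

```bash
cat > s.py <<'E'
from fk import *
rng=np.random.default_rng(1); qc=data[-1][0]
import sys
from multiprocessing import Pool
def run(k):
    rng=np.random.default_rng(k)
    az=rng.uniform(-100,80);r=rng.uniform(.5,.95);z=rng.uniform(.42,.75);rel_=rng.uniform(80,200);ln=rng.choice([0,0,30]);tz=rng.uniform(-180,180)
    a=np.radians(az);p=np.array([r*np.cos(a),r*np.sin(a),z])
    if p[1]<-.65: return None
    q1=go(qc,p,down(az+rel_,ln,tz),22); q2=go(q1,np.array([.62,-.12,.47]),down(180),22)
    pe=np.linalg.norm(fkp(q2)[0]-[.62,-.12,.47])
    return (abs(q2[2]+.0)+pe*20+max(0,.1-(q2[1]))*2, (az,r,z,rel_,ln,tz),p,q1,q2,pe)
if __name__=="__main__":
    with Pool() as P: L=[x for x in P.map(run,range(150)) if x]
    L.sort(key=lambda x:x[0])
    for x in L[:6]: print(x[0].round(2),np.round(x[1],2),x[2].round(2),x[3].round(2),x[4].round(2),x[5].round(3))
E
nproc; time OMP_NUM_THREADS=1 timeout 400 python3 s.py
```

```text
4
0.1 [  72.08    0.59    0.69   97.91   30.   -131.07] [0.18 0.56 0.69] [-0.69  0.19 -0.58  1.21 -0.26  1.85  0.02] [ 0.17  0.3  -0.1   1.4   0.03  1.44  1.64] 0.0
0.61 [ 67.49   0.73   0.66 140.27   0.   135.49] [0.28 0.67 0.66] [-1.33  0.4   0.08  0.76 -0.02  1.84  0.8 ] [-0.31  0.33  0.61  1.43 -0.19  1.44  1.87] 0.0
0.62 [ 69.84   0.66   0.68 150.95   0.   152.18] [0.23 0.62 0.68] [-1.32  0.28 -0.04  0.89  0.04  1.85  0.94] [-0.32  0.33  0.62  1.43 -0.19  1.44  1.87] 0.0
0.65 [-88.76   0.59   0.52 189.21  30.    30.79] [ 0.01 -0.59  0.52] [-0.02 -0.34  1.27  1.68 -0.14  1.6   1.39] [-0.34  0.34  0.65  1.43 -0.2   1.44  1.88] 0.0
0.73 [-95.99   0.55   0.63 195.28   0.   146.97] [-0.06 -0.55  0.63] [-0.21 -0.34  1.27  1.38  0.35  1.83  1.3 ] [-0.39  0.35  0.73  1.43 -0.23  1.44  1.92] 0.0
0.78 [ 69.75   0.73   0.74  89.7    0.   -44.46] [0.25 0.68 0.74] [-1.49  0.28  0.2   0.73 -0.02  1.84 -0.1 ] [-0.41  0.36  0.78  1.44 -0.25  1.45  1.94] 0.0
real	0m57.559s
user	3m11.610s
sys	0m0.226s
```

```bash
cat > s2.py <<'E'
from fk import *
q=np.array([.17,.3,-.1,1.4,.03,1.44,1.64]); 
flip=R.from_euler("z",np.pi)
for h in(150,110,60):
    p,r=lugpose(-25.5,33,h,30); qh,a,b=ik(p,r*flip,d,np.array([.45,.4,-.1,2.36,3.6,.27,-1.3]),.003); print("goal",h,qh.round(2),round(a,4),round(b,3))
# flip centre
for base in ([.3,.1,-.1,2.1,0,.3,0],[.3,.2,-.1,2.0,0,.3,0]):
    qs=q.copy()
    for t in np.arange(0.1,3.6,.35):
        qt=np.array(base);qt[4]=t;qt[6]=2.0-t
        p,r=fkp(qt); qs=go(qs,p,r,14 if t<.2 else 5); e=fkp(qs)
        print(t.round(2),"p",p.round(3),"q",qs.round(2),"err",np.linalg.norm(e[0]-p).round(3),(e[1].inv()*r).magnitude().round(3))
    for h in(150,110,60,6.5):
        p,r=lugpose(-25.5,33,h,30); qs=go(qs,p,r*flip,12 if h==150 else 4);e=fkp(qs);print(h,qs.round(2),np.linalg.norm(e[0]-p).round(4),(e[1].inv()*r*flip).magnitude().round(3))
    for f in(-10,6,23):
        p,r=lugpose(f,33,6.5,30); qs=go(qs,p,r*flip,4);e=fkp(qs);print(f,qs.round(2),np.linalg.norm(e[0]-p).round(4))
E
python3 s2.py
```

```text
goal 150 [ 0.83  0.21 -0.51  2.43  4.19  0.11 -1.88] 0.0042 0.056
goal 110 [ 0.7   0.28 -0.4   2.4   4.19  0.11 -1.87] 0.0005 0.007
goal 60 [ 0.58  0.39 -0.28  2.39  3.7   0.18 -1.38] 0.0 0.0Traceback (most recent call last):
  File "s2.py", line 12, in <module>
    print(t.round(2),"p",p.round(3),"q",qs.round(2),"err",np.linalg.norm(e[0]-p).round(3),(e[1].inv()*r).magnitude().round(3))
                                                                                          ^^^^^^^^^^^^^^^^^^^^^^^^^^^^^^^^
AttributeError: 'float' object has no attribute 'round'
```

Run:
```python
from fk import *
rel(np.array([.18,.56,.69]),down(170,30,-131)); rel(np.array([.35,.25,.58]),down(135,15,-131))
```

```text
lin [ 0.6304 -0.376  -0.2838] dr [ 0.7756 -0.0478 -1.5127] | target [0.18 0.56 0.69]
lin [ 0.341  -0.1835 -0.1563] dr [ 0.4475 -0.1202 -0.9393] | target [0.35 0.25 0.58]
```

Emit:
apply_moves(linear=[[0.63,-0.376,-0.284],[0.63,-0.376,-0.284],[0.63,-0.376,-0.284],[0.63,-0.376,-0.284],[0.63,-0.376,-0.284],[0.63,-0.376,-0.284],[0.63,-0.376,-0.284],[0.63,-0.376,-0.284],[0.63,-0.376,-0.284],[0.63,-0.376,-0.284]], dr=[[0.776,-0.048,-1.513],[0.776,-0.048,-1.513],[0.776,-0.048,-1.513],[0.776,-0.048,-1.513],[0.776,-0.048,-1.513],[0.776,-0.048,-1.513],[0.776,-0.048,-1.513],[0.776,-0.048,-1.513],[0.776,-0.048,-1.513],[0.776,-0.048,-1.513]], gripper=[0.034,0.034,0.034,0.034,0.034,0.034,0.034,0.034,0.034,0.034])

```text
time: 4.75
tool_pos: [0.2484, 0.2581, 0.5485]
tcp_rot: [-0.11, 0.217, 0.963, -0.119]
wrist_force: [-21.8, 51.8, 0.5]
grip_width: 0.034
```

```bash
sed -i 's/).magnitude().round(3)/).magnitude()/' s2.py; python3 s2.py | tail -n +4
python3 - <<'E'
from fk import *
s=read_state();print(s["joint_positions"].round(3),(fkp(s["joint_positions"])[0]-s["tool_pos"]).round(3))
rel(np.array([.18,.56,.69]),down(170,30,-131))
E
```

```text
0.1 p [ 0.621 -0.195  0.37 ] q [ 0.31  0.1  -0.11  2.1   0.1   0.3   1.9 ] err 0.0 3.7089020784843903e-16
0.45 p [ 0.619 -0.232  0.377] q [0.19 0.1  0.03 2.11 0.4  0.29 1.6 ] err 0.0 3.0985094437116646e-16
0.8 p [ 0.625 -0.264  0.394] q [0.07 0.09 0.15 2.11 0.72 0.27 1.27] err 0.0 4.3445733002459683e-16
1.15 p [ 0.638 -0.29   0.418] q [-0.03  0.09  0.26  2.11  1.09  0.26  0.91] err 0.0 5.195373727710751e-16
1.5 p [ 0.657 -0.304  0.447] q [-0.08  0.09  0.32  2.12  1.5   0.25  0.49] err 0.0 2.548804120300576e-16
1.85 p [ 0.678 -0.306  0.476] q [-0.05  0.09  0.29  2.11  1.91  0.26  0.08] err 0.0 3.0753080712599463e-16
2.2 p [ 0.701 -0.295  0.504] q [ 0.04  0.09  0.19  2.11  2.28  0.27 -0.29] err 0.0 4.445768331151996e-16
2.55 p [ 0.721 -0.273  0.526] q [ 0.15  0.1   0.07  2.11  2.61  0.29 -0.61] err 0.0 4.3543978116947857e-16
2.9 p [ 0.737 -0.242  0.539] q [ 0.27  0.1  -0.06  2.1   2.91  0.3  -0.92] err 0.0 5.601196193141967e-16
3.25 p [ 0.747 -0.207  0.542] q [ 0.39  0.1  -0.19  2.1   3.21  0.3  -1.21] err 0.0 4.0245584642661925e-16
150 [ 0.74  0.24 -0.43  2.44  4.15  0.12 -1.84] 0.028
[... 1323 characters left out ...]
223  0.532] q [ 0.54  0.22 -0.39  1.99  3.04  0.29 -1.01] err 0.0 1.551971693266113e-16
150 [ 0.73  0.24 -0.42  2.44  4.13  0.12 -1.82] 0.0293 0.015748838202395712
110 [ 0.67  0.29 -0.36  2.4   4.13  0.12 -1.81] 0.0059 0.0033288461362488628
60 [ 0.46  0.38 -0.12  2.4   3.92  0.23 -1.6 ] 0.0 7.712230290612313e-17
6.5 [ 0.33  0.5   0.02  2.39  3.78  0.35 -1.47] 0.0 4.1003587613061996e-16
-10 [ 0.31  0.5   0.01  2.42  3.62  0.37 -1.61] 0.0
6 [ 0.28  0.5  -0.01  2.43  3.46  0.37 -1.77] 0.0
23 [ 0.26  0.49 -0.04  2.43  3.29  0.35 -1.94] 0.0
[-2.574 -0.344  1.286  1.628  0.116  1.86  -0.199] [ 0.001 -0.    -0.   ]
lin [ 0.2172  0.1989 -0.1707] dr [ 0.2224  0.0094 -0.2469] | target [0.18 0.56 0.69]
```

Emit:
apply_moves(linear=[[0,0,0],[0,0,0]], dr=[[0,0,0],[0,0,0]], gripper=[0.034,0.034])

```text
time: 4.95
tool_pos: [0.2485, 0.258, 0.5485]
tcp_rot: [-0.11, 0.217, 0.963, -0.119]
wrist_force: [-0.4, 0.2, 0.9]
grip_width: 0.0339
```

```bash
cat > s.py <<'E'
from fk import *
from multiprocessing import Pool
qc=read_state()["joint_positions"]
tgt=np.array([.62,-.12,.47])
def run(k):
    rng=np.random.default_rng(k)
    az=rng.uniform(-30,95);r=rng.uniform(.5,.95);z=rng.uniform(.45,.75);rel_=rng.uniform(60,200);ln=rng.choice([0,0,25]);tz=rng.uniform(-180,180)
    a=np.radians(az);p=np.array([r*np.cos(a),r*np.sin(a),z]); r_=down(az+rel_,ln,tz)
    q1=qc;tr=[]
    for i in range(8): q1=go(q1,p,r_,3); tr.append(q1)
    q2=go(q1,tgt,down(180),22); tr=np.array(tr)
    pe=np.linalg.norm(fkp(q2)[0]-tgt)
    jump=np.abs(np.diff(tr,axis=0)).max()
    return (abs(q2[2])+pe*20+max(0,.1-q2[1])*2+max(0,jump-.9), (az,r,z,rel_,ln,tz),p,tr,q2,pe,jump)
if __name__=="__main__":
    s=read_state();print(s["time"],s["wrist_force"].round(1),s["joint_positions"].round(3),abs(s["joint_velocities"]).max().round(3))
    with Pool() as P: L=[x for x in P.map(run,range(160)) if x]
    L.sort(key=lambda x:x[0])
    for x in L[:5]: print(x[0].round(2),np.round(x[1],2),x[2].round(2),x[3][-1].round(2),x[4].round(2),x[5].round(3),x[6])
    print(L[0][3].round(2))
E
OMP_NUM_THREADS=1 timeout 400 python3 s.py
```

```text
4.95 [-0.4  0.2  0.9] [-2.572 -0.342  1.288  1.628  0.115  1.86  -0.195] 0.019
0.45 [  87.81    0.64    0.53   91.17   25.   -101.99] [0.02 0.64 0.53] [-1.39  0.37 -0.29  1.11 -0.04  1.85 -0.14] [-0.21  0.31  0.45  1.43 -0.14  1.43  1.81] 0.0 0.7594951819852477
0.46 [  77.      0.78    0.49  109.09   25.   -152.7 ] [0.18 0.76 0.49] [-1.16  0.63 -0.2   0.75 -0.27  1.84  0.26] [-0.05  0.3   0.22  1.42 -0.06  1.43  1.74] 0.0 1.140173097845165
0.47 [  93.19    0.74    0.59  120.87   25.   -159.57] [-0.04  0.74  0.59] [-1.31  0.55 -0.4   0.76 -0.26  1.85  0.41] [-0.09  0.3   0.27  1.42 -0.08  1.43  1.75] 0.0 1.096940182882376
0.62 [ 62.73   0.84   0.59  74.52   0.   -64.53] [0.38 0.75 0.59] [-1.33  0.58  0.45  0.71 -0.27  1.84 -0.21] [-0.32  0.33  0.62  1.43 -0.19  1.44  1.87] 0.0 0.7040052443278291
0.7 [74.03  0.89  0.52 92.21  0.   91.16] [0.25 0.86 0.52] [-1.44  0.78  0.37  0.45 -0.28  1.85  0.05] [-0.37  0.35  0.7   1.43 -0.22  1.44  1.9 ] 0.0 0.6717301841840447
[[-2.56 -0.09  1.28  1.65 -0.05  1.81 -0.04]
 [-1.95  0.24  0.72  1.47 -0.21  1.85  0.15]
 [-1.52  0.41 -0.04  1.25 -0.1   1.85 -0.06]
 [-1.48  0.38 -0.16  1.12 -0.06  1.85 -0.1 ]
 [-1.4   0.37 -0.28  1.11 -0.04  1.85 -0.13]
 [-1.39  0.37 -0.29  1.11 -0.04  1.85 -0.13]
 [-1.39  0.37 -0.29  1.11 -0.04  1.85 -0.13]
 [-1.39  0.37 -0.29  1.11 -0.04  1.85 -0.14]]
```

Run:
```python
from fk import *
rel(np.array([.02,.64,.53]),down(179,25,-102))
```

```text
lin [0.3681 0.2508 0.0086] dr [ 0.1944 -0.2248 -0.3747] | target [0.02 0.64 0.53]
```

Emit:
apply_moves(linear=[[0.03,0.02,0],[0.06,0.04,0],[0.1,0.065,0.002],[0.135,0.09,0.003],[0.17,0.115,0.004],[0.205,0.14,0.005],[0.24,0.165,0.006],[0.28,0.19,0.007],[0.32,0.22,0.008],[0.35,0.24,0.009]], dr=[[0.02,-0.02,-0.04],[0.04,-0.04,-0.08],[0.06,-0.06,-0.11],[0.08,-0.08,-0.15],[0.1,-0.1,-0.19],[0.12,-0.12,-0.23],[0.14,-0.14,-0.26],[0.16,-0.16,-0.3],[0.18,-0.2,-0.34],[0.19,-0.22,-0.37]], gripper=[0.034,0.034,0.034,0.034,0.034,0.034,0.034,0.034,0.034,0.034])

```text
time: 5.95
tool_pos: [0.096, 0.4248, 0.5245]
tcp_rot: [-0.043, 0.012, 0.98, -0.196]
wrist_force: [-0.7, 0.6, 1.4]
grip_width: 0.0339
```

```bash
cat > s3.py <<'E'
from fk import *
st=read_state();q=st["joint_positions"];print(q.round(2),"err",(fkp(q)[0]-st["tool_pos"]).round(4))
q2=go(q,np.array([.62,-.12,.47]),down(180),25);print("then",q2.round(2))
rel(np.array([.02,.64,.53]),down(179,25,-102))
rel(np.array([.62,-.12,.47]),down(180))
E
python3 s3.py
```

```text
[-1.7   0.22  0.34  1.48 -0.08  1.86  0.18] err [0.001  0.0008 0.0003]
then [-0.49  0.4   0.93  1.44 -0.32  1.46  2.  ]
lin [ 0.085   0.1959 -0.0808] dr [ 0.0326 -0.0016 -0.006 ] | target [0.02 0.64 0.53]
lin [-0.5486 -0.4779  0.2121] dr [-0.3952 -0.0869 -0.0248] | target [ 0.62 -0.12  0.47]
```

Continue outward to the waypoint.

Emit:
apply_moves(linear=[[0.02,0.04,-0.018],[0.035,0.08,-0.035],[0.055,0.12,-0.05],[0.07,0.16,-0.065],[0.085,0.196,-0.08],[0.085,0.196,-0.08],[0.085,0.196,-0.08],[0.085,0.196,-0.08]], dr=[[0,0,0],[0.01,0,0],[0.02,0,0],[0.03,0,0],[0.03,0,0],[0.03,0,0],[0.03,0,0],[0.03,0,0]], gripper=[0.034,0.034,0.034,0.034,0.034,0.034,0.034,0.034])

```text
time: 6.75
tool_pos: [0.0223, 0.6265, 0.5585]
tcp_rot: [-0.061, 0.016, 0.994, -0.09]
wrist_force: [0.6, 0.2, -1.1]
grip_width: 0.0339
```

```bash
python3 s3.py
```

```text
[-1.27  0.44 -0.53  1.05  0.06  1.86 -0.22] err [-0.0022  0.0016 -0.0032]
then [-0.01  0.3   0.16  1.41 -0.05  1.43  1.72]
lin [-0.0005  0.0184  0.0257] dr [ 0.2466 -0.0393  0.003 ] | target [0.02 0.64 0.53]
lin [-0.636  -0.705   0.1442] dr [-0.1806 -0.1226 -0.033 ] | target [ 0.62 -0.12  0.47]
```

Emit:
apply_moves(linear=[[-0.636,-0.705,0.144],[-0.636,-0.705,0.144],[-0.636,-0.705,0.144],[-0.636,-0.705,0.144],[-0.636,-0.705,0.144],[-0.636,-0.705,0.144],[-0.636,-0.705,0.144],[-0.636,-0.705,0.144],[-0.636,-0.705,0.144],[-0.636,-0.705,0.144]], dr=[[-0.02,-0.01,0],[-0.04,-0.03,-0.01],[-0.06,-0.04,-0.01],[-0.08,-0.05,-0.01],[-0.1,-0.06,-0.02],[-0.12,-0.07,-0.02],[-0.14,-0.09,-0.03],[-0.16,-0.11,-0.03],[-0.18,-0.12,-0.03],[-0.18,-0.12,-0.03]], gripper=[0.034,0.034,0.034,0.034,0.034,0.034,0.034,0.034,0.034,0.034])

```text
time: 7.75
tool_pos: [0.3316, 0.2353, 0.5139]
tcp_rot: [0.0, 0.003, 1.0, 0.0]
wrist_force: [1.1, 0.2, -1.1]
grip_width: 0.0343
```

```bash
python3 s3.py
```

```text
[-0.54 -0.05 -0.2   1.72 -0.01  1.47  0.83] err [0.0042 0.0039 0.0017]
then [-0.04  0.3   0.2   1.42 -0.06  1.43  1.73]
lin [ 0.3137  0.4031 -0.016 ] dr [0.4288 0.0868 0.012 ] | target [0.02 0.64 0.53]
lin [-0.2901 -0.3539  0.0438] dr [ 0.001   0.0009 -0.0051] | target [ 0.62 -0.12  0.47]
```

```bash
cat > s4.py <<'E'
from fk import *
B=[.2,.1,-.1,2.1,0,.3,0]
def cone(t):
    qt=np.array(B);qt[4]=t;qt[6]=2.0-t; return fkp(qt)
def rows(T):
    st=read_state();r0=rot(st["tcp_rot"]);L=[];D=[]
    for p,r in T: L.append([round(float(x),3)+0 for x in r0.inv().apply(p-st["tool_pos"])]);D.append([round(float(x),3)+0 for x in (r0.inv()*r).as_rotvec()])
    print("lin",L);print("dr",D)
E
python3 - <<'E'
from s4 import *
q=read_state()["joint_positions"]
rows([cone(.1)]); q=go(q,*cone(.1),16);print(q.round(2))
for t in np.arange(.3,3.5,.2):
    q=go(q,*cone(t),1); print(t.round(1),q.round(2),np.linalg.norm(fkp(q)[0]-cone(t)[0]).round(3))
flip=R.from_euler("z",np.pi)
for h in(90,60,6.5):
    p,r=lugpose(-25.5,33,h,30);q=go(q,p,r*flip,12);print(h,q.round(2),np.linalg.norm(fkp(q)[0]-p).round(4))
E
```

```text
lin [[-0.308, -0.366, 0.143]]
dr [[0.185, -0.618, -0.306]]
[-0.1   0.09  0.23  2.11 -0.04  0.29  2.04]
0.3 [-0.17  0.09  0.31  2.12  0.13  0.28  1.87] 0.0
0.5 [-0.25  0.09  0.39  2.12  0.3   0.27  1.69] 0.0
0.7 [-0.33  0.1   0.49  2.12  0.48  0.25  1.51] 0.0
0.9 [-0.42  0.1   0.59  2.13  0.68  0.23  1.32] 0.0
1.1 [-0.52  0.1   0.71  2.13  0.89  0.2   1.11] 0.0
1.3 [-0.64  0.12  0.85  2.13  1.13  0.16  0.86] 0.0
1.5 [-0.71  0.13  0.94  2.13  1.49  0.14  0.49] 0.0
1.7 [-0.66  0.12  0.87  2.13  1.87  0.16  0.11] 0.0
1.9 [-0.54  0.11  0.73  2.13  2.11  0.2  -0.13] 0.0
2.1 [-0.44  0.1   0.6   2.13  2.32  0.23 -0.34] 0.0
2.3 [-0.34  0.1   0.5   2.12  2.51  0.25 -0.53] 0.0
2.5 [-0.26  0.09  0.41  2.12  2.69  0.27 -0.71] 0.0
2.7 [-0.18  0.09  0.32  2.12  2.86  0.29 -0.88] 0.0
2.9 [-0.11  0.09  0.24  2.11  3.03  0.3  -1.04] 0.0
3.1 [-0.04  0.09  0.17  2.11  3.2   0.31 -1.21] 0.0
3.3 [ 0.02  0.1   0.1   2.11  3.37  0.31 -1.38] 0.0
90 [ 0.48  0.31 -0.13  2.4   4.18  0.2  -1.87] 0.0
60 [ 0.37  0.38 -0.01  2.41  4.01  0.27 -1.7 ] 0.0
6.5 [ 0.27  0.51  0.11  2.4   3.86  0.39 -1.56] 0.0
```

Emit:
apply_moves(linear=[[-0.04,-0.046,0.01],[-0.08,-0.09,0.03],[-0.12,-0.14,0.05],[-0.15,-0.18,0.07],[-0.19,-0.22,0.09],[-0.22,-0.265,0.105],[-0.26,-0.3,0.12],[-0.29,-0.34,0.13],[-0.308,-0.366,0.143],[-0.308,-0.366,0.143]], dr=[[0.02,-0.06,-0.03],[0.04,-0.12,-0.06],[0.055,-0.18,-0.09],[0.07,-0.25,-0.12],[0.09,-0.31,-0.15],[0.11,-0.37,-0.18],[0.13,-0.43,-0.21],[0.15,-0.5,-0.25],[0.17,-0.56,-0.28],[0.185,-0.618,-0.306]], gripper=[0.034,0.034,0.034,0.034,0.034,0.034,0.034,0.034,0.034,0.034])

```text
time: 8.75
tool_pos: [0.631, -0.1237, 0.3746]
tcp_rot: [0.298, -0.145, 0.939, -0.089]
wrist_force: [-0.2, 2.5, -0.5]
grip_width: 0.0339
```

Run:
```python
from s4 import *
q=read_state()["joint_positions"];print(q.round(2))
rows([cone(t) for t in np.arange(.2,2.1,.2)])
```

```text
[-0.13  0.08  0.24  2.1   0.    0.33  1.98]
lin [[0.003, -0.019, 0.008], [0.007, -0.04, 0.007], [0.006, -0.061, 0.004], [0.001, -0.081, 0.001], [-0.007, -0.1, -0.004], [-0.019, -0.117, -0.009], [-0.034, -0.131, -0.015], [-0.052, -0.141, -0.021], [-0.071, -0.148, -0.028], [-0.091, -0.15, -0.034]]
dr [[0.033, -0.001, 0.001], [0.091, 0.006, 0.01], [0.15, 0.002, 0.018], [0.207, -0.014, 0.026], [0.26, -0.041, 0.032], [0.307, -0.078, 0.037], [0.345, -0.124, 0.041], [0.374, -0.176, 0.042], [0.392, -0.233, 0.042], [0.399, -0.293, 0.04]]
```

Emit:
apply_moves(linear=[[0.003,-0.019,0.008],[0.007,-0.04,0.007],[0.006,-0.061,0.004],[0.001,-0.081,0.001],[-0.007,-0.1,-0.004],[-0.019,-0.117,-0.009],[-0.034,-0.131,-0.015],[-0.052,-0.141,-0.021],[-0.071,-0.148,-0.028],[-0.091,-0.15,-0.034]], dr=[[0.033,-0.001,0.001],[0.091,0.006,0.01],[0.15,0.002,0.018],[0.207,-0.014,0.026],[0.26,-0.041,0.032],[0.307,-0.078,0.037],[0.345,-0.124,0.041],[0.374,-0.176,0.042],[0.392,-0.233,0.042],[0.399,-0.293,0.04]], gripper=[0.034,0.034,0.034,0.034,0.034,0.034,0.034,0.034,0.034,0.034])

```text
time: 9.75
tool_pos: [0.695, -0.2417, 0.4631]
tcp_rot: [0.413, -0.073, 0.873, -0.248]
wrist_force: [-0.2, -0.6, -0.2]
grip_width: 0.0339
```

Run:
```python
from s4 import *
q=read_state()["joint_positions"];print(q.round(2))
rows([cone(t) for t in np.arange(2.0,3.7,.2)]+[cone(3.6)])
```

```text
[-0.6   0.11  0.81  2.14  1.88  0.18  0.1 ]
lin [[-0.033, -0.003, -0.002], [-0.055, -0.002, -0.005], [-0.075, 0.003, -0.008], [-0.094, 0.012, -0.013], [-0.11, 0.024, -0.018], [-0.123, 0.04, -0.024], [-0.133, 0.057, -0.03], [-0.139, 0.077, -0.037], [-0.141, 0.097, -0.043], [-0.141, 0.097, -0.043]]
dr [[0.007, -0.094, 0.015], [0.001, -0.153, 0.023], [-0.016, -0.21, 0.031], [-0.044, -0.262, 0.037], [-0.083, -0.307, 0.042], [-0.129, -0.345, 0.045], [-0.182, -0.372, 0.047], [-0.24, -0.389, 0.046], [-0.3, -0.394, 0.044], [-0.3, -0.394, 0.044]]
```

Emit:
apply_moves(linear=[[-0.033,-0.003,-0.002],[-0.055,-0.002,-0.005],[-0.075,0.003,-0.008],[-0.094,0.012,-0.013],[-0.11,0.024,-0.018],[-0.123,0.04,-0.024],[-0.133,0.057,-0.03],[-0.139,0.077,-0.037],[-0.141,0.097,-0.043],[-0.141,0.097,-0.043]], dr=[[0.007,-0.094,0.015],[0.001,-0.153,0.023],[-0.016,-0.21,0.031],[-0.044,-0.262,0.037],[-0.083,-0.307,0.042],[-0.129,-0.345,0.045],[-0.182,-0.372,0.047],[-0.24,-0.389,0.046],[-0.3,-0.394,0.044],[-0.3,-0.394,0.044]], gripper=[0.034,0.034,0.034,0.034,0.034,0.034,0.034,0.034,0.034,0.034])

```text
time: 10.75
tool_pos: [0.7614, -0.0954, 0.5355]
tcp_rot: [0.565, -0.161, 0.804, -0.088]
wrist_force: [0.6, -0.0, -0.1]
grip_width: 0.0342
```

```bash
cat >> s4.py <<'E'
flip=R.from_euler("z",np.pi)
def lp(*a): p,r=lugpose(*a); return p,r*flip
E
python3 - <<'E'
from s4 import *
s=read_state();q=s["joint_positions"];print(q.round(2),"fk err",(fkp(q)[0]-s["tool_pos"]).round(4))
r=lp(-25.5,33,6.5,30)[1]
W_=[(np.array([.60,-.19,.50]),r),(np.array([.47,-.19,.40]),r),lp(-25.5,33,90,30)]
rows(W_)
for p,r in W_: q=go(q,p,r,10); print(q.round(2),np.linalg.norm(fkp(q)[0]-p).round(3))
E
```

```text
[ 0.2   0.11 -0.08  2.1   3.66  0.32 -1.65] fk err [ 0.001  -0.0086 -0.0023]
lin [[0.115, -0.051, -0.143], [0.243, 0.002, -0.23], [0.418, 0.059, -0.096]]
dr [[-0.226, 0.609, -0.024], [-0.226, 0.609, -0.024], [-0.226, 0.609, -0.024]]
[ 0.05  0.14  0.17  2.37  4.16  0.17 -2.02] 0.215
[ 0.48  0.08 -0.19  2.52  4.16  0.17 -1.92] 0.156
[ 0.51  0.31 -0.16  2.4   4.16  0.19 -1.84] 0.0
```

```bash
cat >> fk.py <<'E'
s_=read_state();data.append((s_["joint_positions"],s_["tool_pos"])); d,_=fit()
E
python3 - <<'E'
from s4 import *
q0=read_state()["joint_positions"]; print(fit()[1].round(3)[-6:])
for h,lean in((150,45),(150,60),(190,60),(120,45),(190,75)):
    p,r=lp(-12,lean,h,30); q=go(q0,p,r,24);e=fkp(q);print(h,lean,p.round(3),q.round(2),np.linalg.norm(e[0]-p).round(3),(e[1].inv()*r).magnitude())
    p,r=lp(-25.5,33,70,30); q=go(q,p,r,12);print("   ->",q.round(2),np.linalg.norm(fkp(q)[0]-p).round(3))
for p in([.62,-.1,.55],[.55,-.19,.45],[.5,-.19,.4]):
    r=lp(-12,65,9,30)[1];q=go(q0,np.array(p),r,20);e=fkp(q);print(p,q.round(2),np.linalg.norm(e[0]-p).round(3),(e[1].inv()*r).magnitude())
E
```

```text
[ 0.001 -0.     0.     0.001 -0.    -0.001]
150 45 [ 0.503 -0.187  0.233] [ 0.5   0.24  0.01  2.54  4.02  0.51 -1.83] 0.0 1.4984285934333457e-16
   -> [ 0.41  0.36 -0.02  2.4   4.12  0.26 -1.79] 0.0
150 60 [ 0.503 -0.187  0.233] [ 1.54  0.65 -1.23  2.54  3.22  0.51 -0.77] 0.042 0.01512923338479269
   -> [ 0.85  0.41 -0.6   2.37  2.94  0.12 -0.59] 0.0
190 60 [ 0.485 -0.186  0.268] [ 1.66  0.52 -1.27  2.54  3.48  0.43 -1.07] 0.036 0.013354255418033086
   -> [ 0.8   0.4  -0.54  2.38  3.17  0.12 -0.83] 0.0
120 45 [ 0.517 -0.187  0.206] [ 0.47  0.32  0.02  2.55  3.89  0.57 -1.7 ] 0.0 5.402809076523006e-16
   -> [ 0.43  0.36 -0.06  2.4   4.1   0.25 -1.76] 0.0
190 75 [ 0.485 -0.186  0.268] [ 1.69  0.82 -1.22  2.54  3.67  0.63 -0.93] 0.077 0.027834082396858032
   -> [ 0.81  0.4  -0.55  2.38  3.15  0.12 -0.81] 0.0
[0.62, -0.1, 0.55] [-0.59 -0.21  0.68  2.26  4.14  0.13 -2.26] 0.015 0.010024055519873919
[0.55, -0.19, 0.45] [ 1.5   0.11 -0.99  2.39  4.18  0.58 -2.04] 0.029 0.01347853257122313
[0.5, -0.19, 0.4] [ 1.75  0.18 -1.16  2.5   4.16  0.63 -1.88] 0.014 0.005247995842206307
```

Run:
```python
from s4 import *
q0=read_state()["joint_positions"]
def pose(p,lean,phi=-12): return np.array(p),lp(phi,lean,9,30)[1]
for seq in ([([.70,.04,.42],50),([.60,.05,.30],45),([.50,-.02,.235],45),([.503,-.187,.233],45)],
            [([.70,.04,.40],40),([.60,.04,.28],40),([.52,-.0,.22],40),([.51,-.187,.22],42)]):
    q=q0
    for p,l in seq:
        p,r=pose(p,l);q=go(q,p,r,10);e=fkp(q);print(p,l,q.round(2),np.linalg.norm(e[0]-p).round(3),round((e[1].inv()*r).magnitude(),3))
    p,r=lp(-25.5,33,50,30); q=go(q,p,r,12);print("   ->",q.round(2),np.linalg.norm(fkp(q)[0]-p).round(3))
    rows([pose(*x) for x in seq])
```

```text
[0.7  0.04 0.42] 50 [-0.84  0.15  0.79  2.23  3.9   0.12 -2.26] 0.035 0.024
[0.6  0.05 0.3 ] 45 [-1.16  0.21  1.09  2.44  3.69  0.21 -2.13] 0.0 0.0
[ 0.5   -0.02   0.235] 45 [ 0.9   0.23 -1.1   2.54  2.42  0.37 -0.71] 0.038 0.014
[ 0.503 -0.187  0.233] 45 [ 1.43  0.43 -1.2   2.5   2.85  0.27 -0.66] 0.0 0.0
   -> [ 0.86  0.46 -0.63  2.37  2.75  0.17 -0.39] 0.0
lin [[0.072, 0.173, -0.012], [0.205, 0.238, -0.064], [0.318, 0.21, -0.138], [0.379, 0.054, -0.142]]
dr [[-0.102, 0.337, 0.211], [-0.112, 0.423, 0.207], [-0.112, 0.423, 0.207], [-0.112, 0.423, 0.207]]
[0.7  0.04 0.4 ] 40 [-0.41  0.22  0.42  2.26  4.    0.13 -2.28] 0.111 0.078
[0.6  0.04 0.28] 40 [-0.99  0.21  0.9   2.39  4.    0.12 -2.43] 0.0 0.0
[ 0.52 -0.    0.22] 40 [ 0.73  0.32 -1.11  2.55  2.13  0.51 -0.53] 0.0 0.0
[ 0.51  -0.187  0.22 ] 42 [ 1.37  0.45 -1.19  2.47  2.56  0.26 -0.39] 0.0 0.0
   -> [ 0.92  0.48 -0.72  2.37  2.49  0.19 -0.14] 0.0
lin [[0.09, 0.18, -0.005], [0.226, 0.235, -0.058], [0.318, 0.23, -0.114], [0.388, 0.057, -0.131]]
dr [[-0.121, 0.51, 0.202], [-0.121, 0.51, 0.202], [-0.121, 0.51, 0.202], [-0.117, 0.475, 0.204]]
```

```bash
cat >> s4.py <<'E'
def jrows(qa,qb,k): return [fkp(qa+(qb-qa)*i/k) for i in range(1,k+1)]
E
python3 - <<'E'
from s4 import *
q0=read_state()["joint_positions"]
qT,a,b=ik(*lp(-12,45,150,30),d,np.array([.5,.24,.01,2.54,4.02,.51,-1.83]),.003);print(qT.round(3),a)
q1=q0.copy();q1[0]=-.02;q2=qT.copy();q2[0]=-.02; q2[3]=min(q2[3],2.52)
q=q0
for A,B,k in((q0,q1,4),(q1,q2,14),(q2,qT,8)):
    for p,r in jrows(A,B,k): q=go(q,p,r,1); print(p.round(3),q.round(2),np.linalg.norm(fkp(q)[0]-p).round(3))
np.save("wp.npy",[q0,q1,q2,qT])
rows(jrows(q0,q1,4)+jrows(q1,q2,14)[:6])
E
```

```text
[ 0.501  0.238  0.01   2.545  4.024  0.509 -1.829] 7.237541593754744e-09
[ 0.767 -0.053  0.535] [ 0.17  0.11 -0.1   2.1   3.65  0.31 -1.64] 0.0
[ 0.768 -0.011  0.535] [ 0.13  0.11 -0.13  2.1   3.64  0.31 -1.63] 0.0
[0.768 0.032 0.535] [ 0.1   0.11 -0.15  2.1   3.64  0.31 -1.62] 0.0
[0.765 0.074 0.535] [ 0.07  0.11 -0.18  2.1   3.63  0.31 -1.61] 0.0
[0.755 0.074 0.51 ] [ 0.08  0.12 -0.18  2.12  3.65  0.32 -1.62] 0.0
[0.745 0.074 0.485] [ 0.09  0.13 -0.18  2.15  3.67  0.33 -1.63] 0.0
[0.733 0.073 0.461] [ 0.09  0.14 -0.19  2.18  3.69  0.34 -1.64] 0.0
[0.721 0.074 0.438] [ 0.1   0.15 -0.19  2.21  3.71  0.35 -1.64] 0.0
[0.708 0.074 0.415] [ 0.11  0.16 -0.2   2.24  3.74  0.36 -1.65] 0.0
[0.693 0.075 0.393] [ 0.12  0.17 -0.21  2.27  3.76  0.37 -1.66] 0.0
[0.678 0.076 0.371] [ 0.13  0.18 -0.21  2.3   3.78  0.39 -1.67] 0.0
[0.662 0.077 0.35 ] [ 0.14  0.19 -0.22  2.33  3.8   0.39 -1.68] 0.0
[0.645 0.078 0.33 ] [ 0.15  0.2  -0.22  2.36  3.82  0.4  -1.69] 0.0
[0.627 0.08  0.311] [ 0.16  0.21 -0.23  2.39  3.84  0.41 -1.7 ] 0.0
[0.608 0.082 0.292] [ 0.17  0.22 -0.24  2.42  3.87  0.42 -1.71] 0.0
[
[... 561 characters left out ...]
0.121  0.235] [ 0.46  0.24 -0.1   2.53  3.99  0.48 -1.8 ] 0.0
[ 0.516 -0.154  0.234] [ 0.5   0.24 -0.07  2.54  4.    0.49 -1.8 ] 0.0
[ 0.503 -0.187  0.233] [ 0.54  0.24 -0.04  2.54  4.01  0.5  -1.81] 0.0
lin [[-0.016, 0.039, 0.007], [-0.032, 0.078, 0.01], [-0.047, 0.118, 0.011], [-0.061, 0.158, 0.01], [-0.036, 0.167, 0.01], [-0.011, 0.176, 0.009], [0.013, 0.186, 0.006], [0.038, 0.196, 0.003], [0.062, 0.206, -0.002], [0.086, 0.216, -0.008]]
dr [[-0.049, -0.018, -0.019], [-0.098, -0.036, -0.038], [-0.147, -0.054, -0.057], [-0.195, -0.072, -0.077], [-0.214, -0.047, -0.083], [-0.234, -0.022, -0.088], [-0.254, 0.003, -0.093], [-0.275, 0.028, -0.097], [-0.297, 0.053, -0.1], [-0.32, 0.078, -0.103]]
```

Emit:
apply_moves(linear=[[-0.016,0.039,0.007],[-0.032,0.078,0.01],[-0.047,0.118,0.011],[-0.061,0.158,0.01],[-0.036,0.167,0.01],[-0.011,0.176,0.009],[0.013,0.186,0.006],[0.038,0.196,0.003],[0.062,0.206,-0.002],[0.086,0.216,-0.008]], dr=[[-0.049,-0.018,-0.019],[-0.098,-0.036,-0.038],[-0.147,-0.054,-0.057],[-0.195,-0.072,-0.077],[-0.214,-0.047,-0.083],[-0.234,-0.022,-0.088],[-0.254,0.003,-0.093],[-0.275,0.028,-0.097],[-0.297,0.053,-0.1],[-0.32,0.078,-0.103]], gripper=[0.034,0.034,0.034,0.034,0.034,0.034,0.034,0.034,0.034,0.034])

```text
time: 11.75
tool_pos: [0.6916, 0.0736, 0.3904]
tcp_rot: [0.494, -0.287, 0.821, 0.006]
wrist_force: [0.1, -0.4, 0.2]
grip_width: 0.034
```

Run:
```python
from s4 import *
print(read_state()["joint_positions"].round(2))
q0,q1,q2,qT=np.load("wp.npy");rows(jrows(q1,q2,14)[6:]+jrows(q2,qT,8)[:2])
```

```text
[ 0.12  0.17 -0.2   2.28  3.76  0.38 -1.66]
lin [[0.02, 0.014, -0.001], [0.042, 0.028, -0.003], [0.063, 0.043, -0.006], [0.085, 0.058, -0.01], [0.105, 0.074, -0.015], [0.126, 0.09, -0.022], [0.145, 0.106, -0.029], [0.164, 0.123, -0.037], [0.181, 0.092, -0.045], [0.198, 0.062, -0.055]]
dr [[-0.024, 0.021, 0.001], [-0.05, 0.044, 0.003], [-0.076, 0.068, 0.007], [-0.103, 0.091, 0.011], [-0.131, 0.115, 0.016], [-0.159, 0.138, 0.022], [-0.188, 0.161, 0.029], [-0.217, 0.184, 0.037], [-0.169, 0.199, 0.078], [-0.12, 0.215, 0.119]]
```

Emit:
apply_moves(linear=[[0.02,0.014,-0.001],[0.042,0.028,-0.003],[0.063,0.043,-0.006],[0.085,0.058,-0.01],[0.105,0.074,-0.015],[0.126,0.09,-0.022],[0.145,0.106,-0.029],[0.164,0.123,-0.037],[0.181,0.092,-0.045],[0.198,0.062,-0.055]], dr=[[-0.024,0.021,0.001],[-0.05,0.044,0.003],[-0.076,0.068,0.007],[-0.103,0.091,0.011],[-0.131,0.115,0.016],[-0.159,0.138,0.022],[-0.188,0.161,0.029],[-0.217,0.184,0.037],[-0.169,0.199,0.078],[-0.12,0.215,0.119]], gripper=[0.034,0.034,0.034,0.034,0.034,0.034,0.034,0.034,0.034,0.034])

```text
time: 12.75
tool_pos: [0.5479, 0.0171, 0.2393]
tcp_rot: [0.383, -0.265, 0.883, 0.054]
wrist_force: [-0.0, 0.4, -0.6]
grip_width: 0.0336
```

Run:
```python
from s4 import *
q=read_state()["joint_positions"];print(q.round(2))
q0,q1,q2,qT=np.load("wp.npy")
T=jrows(q2,qT,8)[2:]+[lp(-16,40,110,30),lp(-22,36,80,30),lp(-25.5,33,55,30),lp(-25.5,33,55,30)]
for p,r in T: q=go(q,p,r,1)
print(q.round(2),np.linalg.norm(fkp(q)[0]-p))
rows(T)
```

```text
[ 0.3   0.24 -0.21  2.52  3.95  0.46 -1.76]
[ 0.4   0.4  -0.03  2.4   4.01  0.27 -1.68] 3.4601085107679518e-15
lin [[0.016, -0.029, -0.011], [0.034, -0.056, -0.023], [0.053, -0.083, -0.037], [0.074, -0.107, -0.052], [0.095, -0.129, -0.068], [0.117, -0.15, -0.085], [0.132, -0.159, -0.049], [0.143, -0.167, -0.022], [0.152, -0.172, 0.0], [0.152, -0.172, 0.0]]
dr [[0.046, 0.007, 0.046], [0.09, 0.017, 0.092], [0.134, 0.026, 0.139], [0.178, 0.035, 0.187], [0.222, 0.044, 0.234], [0.266, 0.053, 0.281], [0.234, 0.145, 0.226], [0.2, 0.224, 0.133], [0.183, 0.281, 0.079], [0.183, 0.281, 0.079]]
```

Emit:
apply_moves(linear=[[0.016,-0.029,-0.011],[0.034,-0.056,-0.023],[0.053,-0.083,-0.037],[0.074,-0.107,-0.052],[0.095,-0.129,-0.068],[0.117,-0.15,-0.085],[0.132,-0.159,-0.049],[0.143,-0.167,-0.022],[0.152,-0.172,0.0],[0.152,-0.172,0.0]], dr=[[0.046,0.007,0.046],[0.09,0.017,0.092],[0.134,0.026,0.139],[0.178,0.035,0.187],[0.222,0.044,0.234],[0.266,0.053,0.281],[0.234,0.145,0.226],[0.2,0.224,0.133],[0.183,0.281,0.079],[0.183,0.281,0.079]], gripper=[0.034,0.034,0.034,0.034,0.034,0.034,0.034,0.034,0.034,0.034])

```text
time: 13.75
tool_pos: [0.5515, -0.1933, 0.1488]
tcp_rot: [0.275, -0.201, 0.939, -0.048]
wrist_force: [-0.9, 0.5, -0.1]
grip_width: 0.034
```

Run:
```python
from s4 import *
q=read_state()["joint_positions"];print(q.round(2),read_state()["wrist_force"])
rows([lp(-25.5,33,h,30) for h in(45,35,25,15,6.5)])
p,dd=camera("wrist");cv2.imwrite("pics/w2.png",p)
```

```text
[ 0.42  0.4  -0.05  2.39  3.99  0.27 -1.66] [-0.89688994  0.52887993 -0.07181506]
lin [[0.002, -0.001, 0.008], [0.003, -0.001, 0.018], [0.004, -0.001, 0.028], [0.005, -0.001, 0.038], [0.006, -0.001, 0.046]]
dr [[0.003, -0.001, 0.003], [0.003, -0.001, 0.003], [0.003, -0.001, 0.003], [0.003, -0.001, 0.003], [0.003, -0.001, 0.003]]
```

View pics/w2.png

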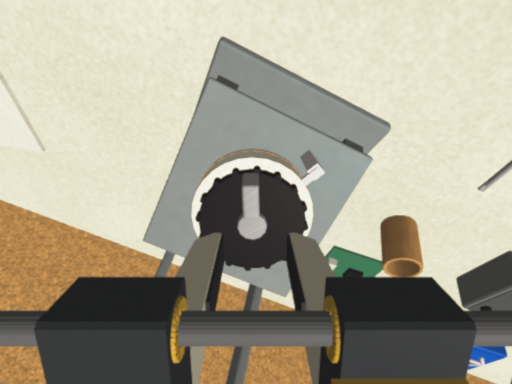

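The lug at (250,195) is centred between the fingers at (207–300,240), and the post is at (312,168). Descend and grip.

Emit:
apply_moves(linear=[[0.002,-0.001,0.008],[0.003,-0.001,0.018],[0.004,-0.001,0.028],[0.005,-0.001,0.038],[0.006,-0.001,0.046],[0.006,-0.001,0.046],[0.006,-0.001,0.046],[0.006,-0.001,0.046],[0.006,-0.001,0.046],[0.006,-0.001,0.046]], dr=[[0.003,-0.001,0.003],[0.003,-0.001,0.003],[0.003,-0.001,0.003],[0.003,-0.001,0.003],[0.003,-0.001,0.003],[0.003,-0.001,0.003],[0.003,-0.001,0.003],[0.003,-0.001,0.003],[0.003,-0.001,0.003],[0.003,-0.001,0.003]], gripper=[0.034,0.034,0.034,0.034,0.034,0.034,0.008,0.008,0.008,0.008])

```text
time: 14.8
tool_pos: [0.5702, -0.1959, 0.1081]
tcp_rot: [0.277, -0.198, 0.939, -0.049]
wrist_force: [-0.5, 1.1, 0.2]
grip_width: 0.0093
```

Run:
```python
from s4 import *
st=read_state();q=st["joint_positions"];print(q.round(2),st["wrist_force"],st["grip_width"])
p,r=lp(-25.5,33,6.5,30); r0=rot(st["tcp_rot"]); print("err",(r0.inv().apply(p-st["tool_pos"])*1e3).round(1),(r0.inv()*r).as_rotvec().round(3))
rows([lp(f,33,7,30) for f in np.arange(-22,11,3.6)])
```

```text
[ 0.32  0.5   0.07  2.4   3.86  0.38 -1.53] [-0.53959613  1.06171425  0.20328939] 0.009292203699202195
err [-1.3 -0.6  1.9] [-0.001  0.001 -0.003]
lin [[-0.001, 0.001, 0.001], [-0.002, 0.003, 0.001], [-0.002, 0.005, 0.001], [-0.002, 0.007, 0.001], [-0.003, 0.009, 0.002], [-0.003, 0.01, 0.002], [-0.004, 0.012, 0.002], [-0.005, 0.014, 0.002], [-0.006, 0.015, 0.002], [-0.007, 0.017, 0.002]]
dr [[0.005, 0.001, 0.058], [0.01, 0.001, 0.12], [0.016, 0.001, 0.183], [0.021, 0.001, 0.246], [0.027, 0.001, 0.308], [0.032, 0.001, 0.371], [0.038, 0.001, 0.433], [0.043, 0.001, 0.496], [0.049, 0.001, 0.558], [0.054, 0.001, 0.621]]
```

Emit:
apply_moves(linear=[[0,0,0],[0,0,0]], dr=[[0,0,0],[0,0,0]], gripper=[0.008,0.008])

```text
time: 15.0
tool_pos: [0.5702, -0.1959, 0.1084]
tcp_rot: [0.277, -0.198, 0.939, -0.049]
wrist_force: [0.6, 0.4, 0.8]
grip_width: 0.008
```

Run:
```python
from s4 import *
print(read_state()["grip_width"],read_state()["wrist_force"].round(1))
a=[]
for n_ in("scene","top","wrist"):
    p,dd=camera(n_);cv2.imwrite(f"pics/g_{n_}.png",p);a.append(p)
s_,t,w=a
cv2.imwrite("pics/g1.png",np.hstack([cv2.resize(s_[110:220,180:280],(400,440)),cv2.resize(w[150:290,180:320],(400,440))]))
```

```text
0.007997482405132636 [0.6 0.4 0.8]
```

View pics/g1.png

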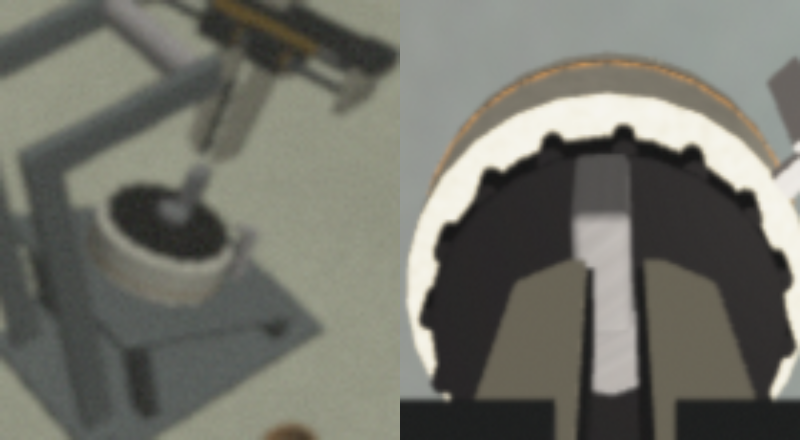

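The fingers closed on air: the tips are level with the lug top or above it, with the lug beyond them. I'll compare the reported TCP with where the fingertips appear.

Run:
```python
from s4 import *
st=read_state();t=st["tool_pos"];z=rot(st["tcp_rot"]).apply([0,0,1])
for n_ in("scene","top","wrist"):
    P=camera_params(n_); print(n_,"tcp",proj(P,t).round(1),"tcp-30mm",proj(P,t-.03*z).round(1),"lugtop",proj(P,lugpose(-25.5,33,29,31)[0]).round(1),"luglow",proj(P,lugpose(-25.5,33,0,31)[0]).round(1))
s_=cv2.imread("pics/g_scene.png")
P=camera_params("scene")
for c in (proj(P,t),proj(P,lugpose(-25.5,33,29,31)[0])): print(((c-[180,110])*[4,4]).round(0))
_,D=camera("scene");C=cloud(P,D)
U=RU.inv().apply(C.reshape(-1,3)-O)-CC; N=U@n*1e3;X=U@s*1e3;Y=U[:,1]*1e3
m=(N>3)&(N<60)&(abs(Y)<45)&(X<20)&(X>-90)
i=np.where(m)[0]
for k in i[::max(1,len(i)//40)]: print(k%512,k//512,X[k].round(),Y[k].round(),N[k].round())
```

```text
scene tcp [[227.9 158.5]] tcp-30mm [[231.5 149.7]] lugtop [[229.9 152.6]] luglow [[226.9 160.8]]
top tcp [[348.4 205.3]] tcp-30mm [[351.6 212. ]] lugtop [[350.5 208.9]] luglow [[347.8 203.5]]
wrist tcp [[255.6 225.2]] tcp-30mm [[255.7 246. ]] lugtop [[254.7 242.4]] luglow [[254.8 220. ]]
[[192. 194.]]
[[200. 170.]]
228 142 -18.0 -25.0 58.0
230 143 -20.0 -19.0 59.0
229 144 -20.0 -21.0 54.0
233 144 -31.0 -17.0 56.0
231 145 -23.0 -15.0 54.0
228 146 -19.0 -21.0 47.0
232 146 -31.0 -17.0 49.0
229 147 -21.0 -18.0 46.0
234 147 -26.0 -4.0 54.0
238 147 -31.0 6.0 60.0
235 148 -28.0 -1.0 52.0
239 148 -39.0 4.0 55.0
236 149 -30.0 3.0 51.0
233 150 -27.0 -4.0 44.0
230 151 -33.0 -20.0 30.0
229 152 -24.0 -14.0 31.0
233 152 -41.0 -14.0 30.0
230 153 -23.0 -8.0 31.0
228 154 -19.0 -10.0 27.0
232 154 -40.0 -15.0 22.0
229 155 -19.0 -5.0 26.0
216 156 -2.0 -37.0 3.0
229 156 -23.0 -8.0 21.0
226 157 -18.0 -13.0 15.0
230 157 -31.0 -10.0 15.0
223 158 -19.0 -24.0 4.0
228 158 -22.0 -8.0 14.0
225 159 -19.0 -14.0 6.0
229 159 -26.0 -6.0 11.0
222 160 -2.0 -8.0 8.0
226 160 -20.0 -10.0 6.0
220 161 8.0 -5.0 8.0
224 161 -5.0 -3.0 8.0
228 161 -26.0 -6.0 4.0
221 162 9.0 1.0 8.0
225 162 -6.0 2.0 7.0
222 163 7.0 4.0 6.0
226 163 -6.0 7.0 8.0
224 164 2.0 8.0 6.0
225 165 -1.0 11.0 3.0
226 170 14.0 34.0 4.0
```

Run:
```python
from s4 import *
P=camera_params("wrist");st=read_state();p,D=camera("wrist");C=cloud(P,D)
T=rot(st["tcp_rot"]).inv().apply(C.reshape(-1,3)-st["tool_pos"]).reshape(384,512,3)*1e3
for v in(222,228,232,236,240,245,255,270):
    print(v,[(u,T[v,u].round(0).astype(int).tolist()) for u in(225,235,240,262,268,280)])
for n_ in("scene","top"):
    Q=camera_params(n_);_,D=camera(n_);X=rot(st["tcp_rot"]).inv().apply(cloud(Q,D).reshape(-1,3)-st["tool_pos"])*1e3
    m=(abs(X[:,0])<14)&(abs(X[:,1])<40)&(X[:,2]>-80)&(X[:,2]<5); print(n_,np.histogram(X[m,2],np.arange(-80,6,5)))
    m&=X[:,2]<-27; print(np.percentile(X[m],[2,50,98],axis=0).round())
```

```text
222 [(225, [-1, -20, 9]), (235, [-2, -14, 10]), (240, [10, -9, -19]), (262, [-2, 4, 10]), (268, [-2, 8, 10]), (280, [-2, 16, 9])]
228 [(225, [-6, -21, 10]), (235, [-6, -14, 11]), (240, [6, -9, -20]), (262, [-6, 4, 10]), (268, [-6, 8, 10]), (280, [-6, 16, 11])]
232 [(225, [-9, -21, 11]), (235, [-9, -14, 10]), (240, [3, -9, -19]), (262, [-9, 4, 11]), (268, [-9, 8, 10]), (280, [-9, 16, 10])]
236 [(225, [-12, -21, 11]), (235, [9, -11, -37]), (240, [9, -8, -36]), (262, [7, 3, -33]), (268, [9, 6, -36]), (280, [9, 13, -36])]
240 [(225, [9, -16, -41]), (235, [9, -11, -42]), (240, [9, -8, -42]), (262, [6, 3, -35]), (268, [9, 6, -42]), (280, [9, 12, -42])]
245 [(225, [9, -15, -47]), (235, [9, -10, -47]), (240, [9, -8, -48]), (262, [3, 3, -34]), (268, [9, 6, -48]), (280, [9, 12, -48])]
255 [(225, [9, -14, -58]), (235, [9, -10, -59]), (240, [9, -7, -58]), (262, [-1, 3, -38]), (268, [9, 6, -58]), (280, [9, 11, -58])]
270 [(225, [10, -13, -73]), (235, [9, -9, -72]), (240, [9, -7, -72]), (262, [-37, 4, 8]), (268, [9, 5, -72]), (280, [9, 10, -72])]
scene (array([20, 21, 22, 23, 18, 24, 20, 16, 10,  1,  0, 14, 12,  9,  8,  9, 12]), array([-80, -75, -70, -65, -60, -55, -50, -45, -40, -35, -30, -25, -20,
       -15, -10,  -5,   0,   5]))
[[-12. -17. -78.]
 [ -8.  -2. -59.]
 [  7.  21. -36.]]
top (array([22, 24, 20, 20, 22, 17, 22, 17, 10,  5,  0, 31, 25,  4,  7,  7,  8]), array([-80, -75, -70, -65, -60, -55, -50, -45, -40, -35, -30, -25, -20,
       -15, -10,  -5,   0,   5]))
[[-11. -17. -79.]
 [ -9.  -2. -59.]
 [ -4.  20. -35.]]
```

All three cameras put the fingertips 35 mm short of the reported TCP along tool z. I'll go by the cameras and aim with a 35 mm tip offset.

```bash
cat >> s4.py <<'E'
TIP=.035
def lt(*a):
    p,r=lp(*a); return p+r.apply([0,0,TIP]),r
E
python3 - <<'E'
from s4 import *
q=read_state()["joint_positions"]
T=[lt(-25.5,33,h,30) for h in(40,40,30,20,12,7)]
for p,r in T+[lt(f,33,7,30) for f in range(-20,24,6)]: q=go(q,p,r,2)
print(q.round(2),np.linalg.norm(fkp(q)[0]-lt(22,33,7,30)[0]))
rows(T)
E
```

```text
[ 0.23  0.57  0.01  2.42  3.35  0.42 -1.97] 9.71445146547012e-17
lin [[-0.004, -0.001, 0.004], [-0.004, -0.001, 0.004], [-0.003, -0.001, 0.013], [-0.002, -0.001, 0.023], [-0.002, -0.001, 0.031], [-0.001, -0.001, 0.036]]
dr [[-0.001, 0.001, -0.003], [-0.001, 0.001, -0.003], [-0.001, 0.001, -0.003], [-0.001, 0.001, -0.003], [-0.001, 0.001, -0.003], [-0.001, 0.001, -0.003]]
```

Emit:
apply_moves(linear=[[-0.004,-0.001,0.0],[-0.004,-0.001,0.0],[-0.004,-0.001,0.0],[-0.004,-0.001,0.004],[-0.003,-0.001,0.013],[-0.002,-0.001,0.023],[-0.002,-0.001,0.031],[-0.001,-0.001,0.036],[-0.001,-0.001,0.036],[-0.001,-0.001,0.036]], dr=[[0,0,0],[0,0,0],[0,0,0],[0,0,0],[0,0,-0.003],[0,0,-0.003],[0,0,-0.003],[0,0,-0.003],[0,0,-0.003],[0,0,-0.003]], gripper=[0.034,0.034,0.034,0.034,0.034,0.034,0.034,0.034,0.034,0.034])

```text
time: 16.35
tool_pos: [0.5905, -0.1956, 0.0781]
tcp_rot: [0.276, -0.199, 0.939, -0.049]
wrist_force: [0.2, -0.4, -0.1]
grip_width: 0.0339
```

Emit:
apply_moves(linear=[[0,0,0],[0,0,0],[0,0,0],[0,0,0],[0,0,0],[0,0,0]], dr=[[0,0,0],[0,0,0],[0,0,0],[0,0,0],[0,0,0],[0,0,0]], gripper=[0.008,0.008,0.008,0.008,0.008,0.008])

```text
time: 16.95
tool_pos: [0.5906, -0.1965, 0.0785]
tcp_rot: [0.277, -0.198, 0.939, -0.05]
wrist_force: [-2.3, -4.3, 4.9]
grip_width: 0.0115
```

Run:
```python
from s4 import *
st=read_state();q=st["joint_positions"];print(q.round(2),st["wrist_force"],st["grip_width"])
p,r=lt(-25.5,33,7,30); r0=rot(st["tcp_rot"]); print("err",(r0.inv().apply(p-st["tool_pos"])*1e3).round(1),(r0.inv()*r).as_rotvec().round(3))
rows([lt(f,33,7,30) for f in np.arange(-22,12,3.6)])
```

```text
[ 0.27  0.58  0.11  2.38  3.8   0.44 -1.49] [-2.34807377 -4.34765068  4.9293487 ] 0.01150128075197849
err [-0.7  1.1  0.5] [-0.001  0.    -0.001]
lin [[-0.001, 0.003, 0.0], [-0.001, 0.004, 0.0], [-0.001, 0.006, 0.0], [-0.002, 0.008, 0.001], [-0.002, 0.009, 0.001], [-0.003, 0.011, 0.001], [-0.003, 0.013, 0.001], [-0.004, 0.014, 0.001], [-0.005, 0.015, 0.001], [-0.006, 0.017, 0.001]]
dr [[0.004, 0.0, 0.06], [0.009, 0.001, 0.122], [0.015, 0.001, 0.185], [0.02, 0.001, 0.248], [0.026, 0.001, 0.31], [0.031, 0.001, 0.373], [0.037, 0.001, 0.435], [0.042, 0.001, 0.498], [0.048, 0.001, 0.561], [0.053, 0.001, 0.623]]
```

Emit:
apply_moves(linear=[[-0.001,0.002,0.0],[-0.001,0.003,0.0],[-0.001,0.005,0.0],[-0.002,0.007,0.0],[-0.002,0.009,0.001],[-0.003,0.011,0.001],[-0.003,0.013,0.001],[-0.004,0.014,0.001],[-0.005,0.015,0.001],[-0.006,0.017,0.001]], dr=[[0.004,0.0,0.06],[0.009,0.001,0.122],[0.015,0.001,0.185],[0.02,0.001,0.248],[0.026,0.001,0.31],[0.031,0.001,0.373],[0.037,0.001,0.435],[0.042,0.001,0.498],[0.048,0.001,0.561],[0.053,0.001,0.623]], gripper=[0.008,0.008,0.008,0.008,0.008,0.008,0.008,0.008,0.008,0.008])

```text
time: 17.95
tool_pos: [0.5895, -0.1807, 0.0776]
tcp_rot: [0.283, 0.109, 0.953, 0.012]
wrist_force: [-2.0, -9.3, 3.0]
grip_width: 0.0116
```

Run:
```python
from s4 import *
st=read_state();q=st["joint_positions"];print(q.round(2),st["wrist_force"],st["grip_width"])
p,r=lt(10.4,33,7,30); r0=rot(st["tcp_rot"]); print("err",(r0.inv().apply(p-st["tool_pos"])*1e3).round(1),(r0.inv()*r).as_rotvec().round(3))
rows([lt(f,33,7,30) for f in (14,17,20,22.9)])
```

```text
[ 0.24  0.57  0.04  2.42  3.46  0.44 -1.85] [-1.96338502 -9.32756437  3.00265348] 0.011648184175546809
err [0.5 2.  0.3] [-0.003  0.001 -0.005]
lin [[0.0, 0.004, 0.0], [0.0, 0.005, 0.0], [0.0, 0.006, 0.0], [0.0, 0.008, 0.0]]
dr [[0.002, 0.001, 0.057], [0.007, 0.001, 0.109], [0.011, 0.001, 0.162], [0.016, 0.001, 0.212]]
```

Emit:
apply_moves(linear=[[0.0,0.003,0.0],[0.0,0.005,0.0],[0.0,0.006,0.0],[0.0,0.008,0.0],[0.0,0.008,0.0],[0,0.008,0]], dr=[[0.002,0.001,0.057],[0.007,0.001,0.109],[0.011,0.001,0.162],[0.016,0.001,0.212],[0.016,0.001,0.212],[0.016,0.001,0.212]], gripper=[0.008,0.008,0.008,0.008,0.008,0.008])

```text
time: 18.55
tool_pos: [0.5913, -0.1752, 0.0785]
tcp_rot: [0.28, 0.214, 0.935, 0.033]
wrist_force: [0.6, -8.9, -0.5]
grip_width: 0.0118
```

Run:
```python
from s4 import *
st=read_state();q=st["joint_positions"];print(q.round(2),st["wrist_force"],st["grip_width"])
p,r=lt(22.9,33,7,30); r0=rot(st["tcp_rot"]); print("err",(r0.inv().apply(p-st["tool_pos"])*1e3).round(1),(r0.inv()*r).as_rotvec().round(3))
```

```text
[ 0.23  0.57  0.01  2.42  3.34  0.42 -1.98] [ 0.64436338 -8.85433276 -0.53280194] 0.011814394566820772
err [1.  1.9 0.3] [-0.003  0.002 -0.003]
```

Emit:
apply_moves(linear=[[0,0,0],[0,0,0],[0,0,0],[0,0,-0.015],[0,0,-0.04],[0,0,-0.06],[0,0,-0.06],[0,0,-0.06]], dr=[[0,0,0],[0,0,0],[0,0,0],[0,0,0],[0,0,0],[0,0,0],[0,0,0],[0,0,0]], gripper=[0.034,0.034,0.034,0.034,0.034,0.034,0.034,0.034])

```text
time: 19.35
tool_pos: [0.5595, -0.1716, 0.1294]
tcp_rot: [0.28, 0.213, 0.935, 0.034]
wrist_force: [0.4, -0.5, 0.1]
grip_width: 0.0338
```

Run:
```python
from s4 import *
st=read_state();print(st["joint_positions"].round(2),st["wrist_force"].round(1))
P=camera_params("wrist");p,D=camera("wrist");cv2.imwrite("pics/w3.png",p)
for nm in("wrist","top","scene"):
    P=camera_params(nm);p,D=camera(nm);U=RU.inv().apply(cloud(P,D).reshape(-1,3)-O)-CC
    X,Y,N=U@s*1e3,U[:,1]*1e3,U@n*1e3; rr=np.hypot(X,Y)
    g=(N>22)&(N<33)&(rr<50)&(rr>14);k=(abs(N)<14)&(rr>56)&(rr<72)&(X<-30)&(Y>0)
    hub=(N>4)&(N<9.5)&(rr<17)
    print(nm,g.sum(),k.sum(),"hub",X[hub].mean().round(1),Y[hub].mean().round(1))
    if g.sum()>8:
        c=np.c_[X,Y][g];m=c.mean(0);e=np.linalg.svd(c-m)[2][0];print("  lug",m.round(1),np.degrees(np.arctan2(m[1],-m[0])).round(1),"pca",np.degrees(np.arctan(e[1]/-e[0])).round(1))
    if k.sum(): print("  post",X[k].mean().round(1),Y[k].mean().round(1),np.degrees(np.arctan2(Y[k].mean(),-X[k].mean())).round(1))
im=cv2.imread("pics/w3.png");cv2.imwrite("pics/w3c.png",cv2.resize(im[110:290,150:370],(770,630))[:600])
```

```text
[ 0.27  0.43 -0.02  2.45  3.37  0.32 -2.01] [ 0.4 -0.5  0.1]
wrist 688 310 hub -0.6 -3.3
  lug [-31.5  10.9] 19.1 pca 23.9
  post -61.7 22.7 20.2
top 65 6 hub -5.3 -0.1
  lug [-28.1  12.1] 23.3 pca 19.2
  post -60.1 28.9 25.7
scene 37 25 hub -0.7 -0.3
  lug [-27.3  13.8] 26.8 pca 28.5
  post -59.5 25.7 23.4
```

View pics/w3c.png

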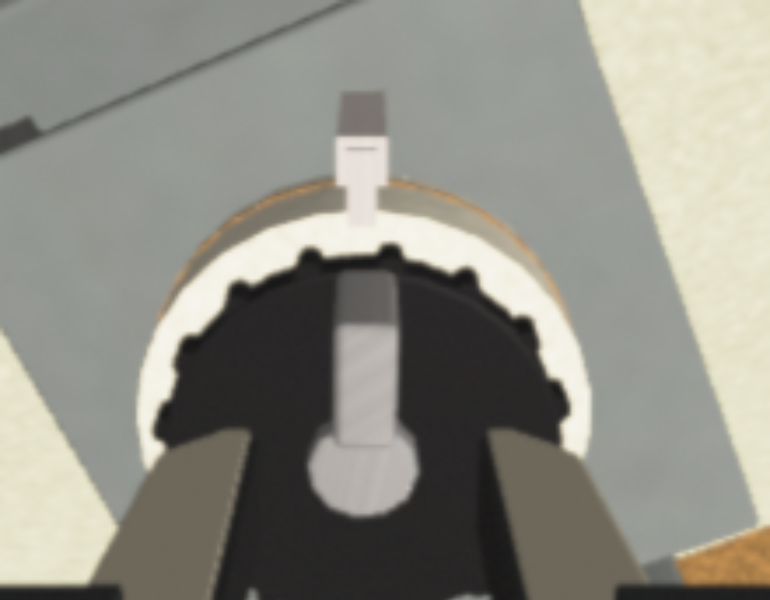

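The lug now points at the index post pointer to within a few pixels: hub (363,465), lug (367,380), pointer (362,190) in the crop. I'll quantify that angle with rays.

Run:
```python
from s4 import *
P=camera_params("wrist");c_=W(CC);nw=RU.apply(n)
def pl(u,v,h):
    uv=np.array([u/3.5+150,v/3.5+110]);dd=ray(P,uv)[0];X=P["xyz"]+dd*((c_+h/1e3*nw-P["xyz"])@nw/(dd@nw));U=RU.inv().apply(X-c_);return np.array([U@s,U[1]])*1e3
hub=pl(363,465,8);L0=pl(366.5,440,29);L1=pl(367,325,29);tip=pl(367,271,0);po=pl(362,222,0);po2=pl(362,160,0)
ang=lambda a:np.degrees(np.arctan2(a[1],-a[0])).round(1)
print(hub.round(1),L0.round(1),L1.round(1),tip.round(1),po.round(1))
print("axis dir",ang(L1-L0),"hub->lugtop outer",ang(L1-hub),"hub->tip",ang(tip-hub),"hub->pointer",ang(po-hub),ang(po2-hub))
```

```text
[-5.2 -0.7] [-21.1   7. ] [-42.7  16.2] [-42.   15.8] [-52.  19.]
axis dir 23.2 hub->lugtop outer 24.3 hub->tip 24.2 hub->pointer 22.8 22.9
```

The lug is about 1° past the pointer direction on average (24 vs 22.9), well aligned, so I'll leave it. Next is the stick: localise it and plan the path.

```bash
cat >> s4.py <<'E'
JY=np.radians(1.09); RJ=R.from_euler("z",JY); JO=np.array([.6465,.1911,0])
def jp(tip,lean):  # tip in jogbox frame (m), lean deg outward
    a=np.radians(lean); M=R.from_matrix(np.array([[np.cos(a),0,np.sin(a)],[0,-1,0],[np.sin(a),0,-np.cos(a)]]).T)
    r=RJ*M*flip; return JO+RJ.apply(tip)+r.apply([0,0,TIP]),r
E
python3 - <<'E'
from s4 import *
for nm in("top","scene"):
    C=cloud(camera_params(nm),np.load(f"pics/{nm}0.npy")).reshape(-1,3);U=RJ.inv().apply(C-JO)
    for a,b in((.06,.08),(.086,.1),(.1,.115),(.115,.14)):
        m=(abs(U[:,0])<.04)&(abs(U[:,1])<.06)&(U[:,2]>a)&(U[:,2]<b); print(nm,a,m.sum(),(U[m].mean(0)*1e3).round(1),(np.percentile(U[m],[2,98],axis=0)*1e3).round(0).tolist())
    m=(abs(U[:,0])<.2)&(U[:,0]<-.05)&(abs(U[:,1])<.15)&(U[:,2]>.03); print("nearer boxes",U[m].min(0).round(3),U[m].max(0).round(3))
q=read_state()["joint_positions"]
for lean in(30,36,42):
  for z in(.095,.2):
    p,r=jp([.004,-.05,z],lean); qj,a,b=ik(p,r,d,np.array([-.2,.45,.0,2.3,3.3,.4,-1.7]),.003); print(lean,z,p.round(3),qj.round(2),round(a,4),round(b,4))
E
```

```text
top 0.06 2 [-0.5 -8.4 60.4] [[-2.0, -12.0, 60.0], [1.0, -5.0, 60.0]]
top 0.086 4 [-2.1 -9.8 95.6] [[-9.0, -12.0, 95.0], [7.0, -8.0, 96.0]]
top 0.1 22 [ -5.2  -6.7 108.7] [[-12.0, -13.0, 100.0], [8.0, 8.0, 115.0]]
top 0.115 91 [ -0.9  -1.5 121.7] [[-12.0, -12.0, 116.0], [11.0, 10.0, 127.0]]
nearer boxes [-0.18  -0.118  0.03 ] [-0.093  0.13   0.093]
scene 0.06 17 [ 3.1  1.3 68.3] [[-3.0, -3.0, 60.0], [10.0, 5.0, 77.0]]
scene 0.086 10 [ 8.5  3.3 95.6] [[3.0, -5.0, 93.0], [11.0, 10.0, 99.0]]
scene 0.1 33 [  7.9   3.6 108.3] [[-3.0, -10.0, 100.0], [13.0, 11.0, 115.0]]
scene 0.115 81 [  2.3   0.9 121.9] [[-8.0, -10.0, 115.0], [11.0, 11.0, 127.0]]
nearer boxes [-0.181 -0.117  0.03 ] [-0.093  0.13   0.094]
30 0.095 [0.669 0.142 0.065] [-0.57  0.64  0.26  2.24  3.    0.22 -1.8 ] 0.0 0.0
30 0.2 [0.669 0.142 0.17 ] [-0.11  0.45 -0.37  2.16  1.41  0.35 -0.13] 0.0 0.0002
36 0.095 [0.672 0.142 0.067] [-0.58  0.66  0.23  2.31  2.9   0.41 -1.73] 0.0 0.0
36 0.2 [0.672 0.142 0.172] [-0.73  0.48  0.43  2.26  2.98  0.15 -1.78] 0.0 0.0
42 0.095 [0.675 0.142 0.069] [-0.56  0.69  0.18  2.38  2.83  0.62 -1.7 ] 0.0 0.0
42 0.2 [0.675 0.142 0.174] [-0.7   0.49  0.37  2.33  2.83  0.35 -1.66] 0.0 0.0
```

```bash
cat > s5.py <<'E'
from s4 import *
q0=read_state()["joint_positions"]
qA,a,b=ik(*lp(15,45,150,30),d,q0,.003); 
qJ,a2,b2=ik(*jp([.004,-.05,.2],42),d,np.array([-.5,.49,.2,2.33,3.0,.35,-1.8]),.003)
qB=qA.copy();qB[0]=qJ[0]+.1
print(qA.round(2),a,qJ.round(2),a2)
T=[lp(20,37,90,30),lp(17,42,120,30),fkp(qA)]+jrows(qA,qB,9)+jrows(qB,qJ,7)+[jp([.004,-.05,z],42) for z in(.165,.13,.095)]
q=q0
for p,r in T: q=go(q,p,r,1); print(p.round(3),q.round(2),np.linalg.norm(fkp(q)[0]-p).round(3))
import pickle;pickle.dump([(p,r.as_quat()) for p,r in T],open("T.pkl","wb"))
rows(T[:10])
E
python3 s5.py
```

```text
[ 1.31  0.4  -1.29  2.56  2.36  0.48 -0.81] 0.0012255870235871793 [-0.72  0.49  0.4   2.33  2.87  0.34 -1.7 ] 5.751892761314882e-07
[ 0.533 -0.171  0.181] [ 0.27  0.33 -0.01  2.5   3.39  0.32 -1.98] 0.009
[ 0.519 -0.172  0.207] [ 0.64  0.27 -0.43  2.55  3.04  0.38 -1.56] 0.004
[ 0.505 -0.173  0.234] [ 1.21  0.32 -1.1   2.55  2.58  0.4  -1.03] 0.004
[ 0.53  -0.061  0.234] [ 1.18  0.35 -1.2   2.55  2.48  0.42 -0.93] 0.067
[0.531 0.053 0.234] [ 1.15  0.36 -1.27  2.55  2.4   0.43 -0.85] 0.133
[0.508 0.166 0.234] [ 1.07  0.35 -1.27  2.55  2.42  0.41 -0.87] 0.198
[0.46  0.27  0.234] [ 1.01  0.32 -1.27  2.55  2.46  0.37 -0.9 ] 0.262
[0.392 0.362 0.234] [ 0.95  0.29 -1.27  2.55  2.53  0.33 -0.96] 0.325
[0.306 0.438 0.234] [ 0.9   0.25 -1.27  2.55  2.64  0.28 -1.06] 0.386
[0.205 0.493 0.234] [ 0.86  0.2  -1.27  2.55  2.85  0.22 -1.25] 0.444
[0.095 0.525 0.234] [ 0.83  0.16 -1.27  2.55  3.22  0.18 -1.59] 0.5
[-0.019  0.534  0.234] [ 0.81  0.1  -1.27  2.55  3.75  0.17 -2.09] 0.552
[0.088 0.547 0.204] [ 0.74  0.08 -1.27  2.55  3.91  0.18 -2.26] 0.44
[0.201 0.537 0.176] [ 0.57  0.1  -1.25  2.55  
[... 384 characters left out ...]
2 0.139] [-0.4   0.38 -0.29  2.46  2.55  0.43 -1.22] 0.184
[0.675 0.142 0.104] [-0.37  0.44 -0.27  2.45  2.54  0.5  -1.23] 0.143
[0.675 0.142 0.069] [-0.34  0.52 -0.25  2.44  2.55  0.58 -1.27] 0.109
lin [[-0.007, 0.0, -0.058], [-0.01, -0.002, -0.088], [-0.013, -0.003, -0.118], [0.014, 0.108, -0.111], [0.062, 0.213, -0.117], [0.126, 0.305, -0.136], [0.205, 0.382, -0.167], [0.295, 0.44, -0.209], [0.392, 0.475, -0.259], [0.491, 0.487, -0.317]]
dr [[-0.009, -0.069, -0.053], [-0.02, -0.156, -0.105], [-0.03, -0.197, -0.139], [-0.16, -0.162, -0.308], [-0.289, -0.126, -0.476], [-0.419, -0.088, -0.644], [-0.549, -0.049, -0.812], [-0.68, -0.007, -0.978], [-0.81, 0.036, -1.145], [-0.941, 0.081, -1.31]]
```

```bash
cat > s5.py <<'E'
from s4 import *
q0=read_state()["joint_positions"]
qA=np.load("wp.npy")[3].copy()
qB=qA.copy();qB[0]=-.1;qB[3]=2.5
qJ,a2,b2=ik(*jp([.004,-.05,.2],42),d,np.array([-.3,.49,.0,2.33,3.3,.35,-2.0]),.01,)
print(qA.round(2),qJ.round(2),a2)
qb2=qB+(qJ-qB)*.5
T=[lt(15,33,70,30),lt(7,34,76,30),lt(0,36,82,30),lt(-6,38,88,30),lt(-12,41,95,30),lt(-12,43,105,30),fkp(qA)]+jrows(qA,qB,13)+jrows(qB,qJ,7)+[jp([.004,-.05,z],42) for z in(.165,.13,.095)]+[jp([.004,-.05,.095],42)]*3
q=q0
for p,r in T: q=go(q,p,r,1); print(p.round(3),q.round(2),np.linalg.norm(fkp(q)[0]-p).round(3))
import pickle;pickle.dump([(p,r.as_quat()) for p,r in T],open("T.pkl","wb"))
rows(T[:10])
E
python3 s5.py
```

```text
[ 0.5   0.24  0.01  2.55  4.02  0.51 -1.83] [-0.77  0.51  0.47  2.33  2.99  0.34 -1.82] 1.3230580940294778e-05
[ 0.561 -0.176  0.133] [ 0.29  0.43 -0.02  2.44  3.47  0.3  -1.94] 0.0
[ 0.558 -0.179  0.138] [ 0.31  0.42 -0.01  2.45  3.55  0.33 -1.86] 0.0
[ 0.555 -0.182  0.144] [ 0.32  0.42  0.01  2.47  3.61  0.39 -1.77] 0.0
[ 0.554 -0.185  0.15 ] [ 0.35  0.42  0.02  2.48  3.68  0.45 -1.7 ] 0.0
[ 0.552 -0.187  0.158] [ 0.39  0.43  0.03  2.5   3.75  0.53 -1.62] 0.0
[ 0.548 -0.186  0.168] [ 0.41  0.42  0.03  2.53  3.76  0.58 -1.61] 0.0
[ 0.506 -0.188  0.233] [ 0.49  0.31 -0.01  2.54  3.89  0.53 -1.71] 0.029
[ 0.516 -0.165  0.235] [ 0.51  0.24 -0.06  2.54  4.    0.49 -1.81] 0.0
[ 0.525 -0.142  0.236] [ 0.48  0.24 -0.08  2.53  3.99  0.49 -1.8 ] 0.0
[ 0.533 -0.118  0.237] [ 0.45  0.24 -0.1   2.53  3.99  0.48 -1.79] 0.0
[ 0.54  -0.094  0.239] [ 0.42  0.24 -0.12  2.53  3.98  0.48 -1.79] 0.0
[ 0.546 -0.07   0.24 ] [ 0.39  0.24 -0.14  2.52  3.97  0.47 -1.78] 0.0
[ 0.551 -0.045  0.241] [ 0.36  0.24 -0.16  2.52  3.97  0.47 -1.78] 0.0
[ 0.555 -0.02   0.243] [ 0.33  0.24 -0.18  2.51  3.96  0.46 -1.7
[... 1115 characters left out ...]
[-0.53  0.69  0.14  2.38  2.8   0.63 -1.66] 0.0
[0.675 0.142 0.069] [-0.53  0.69  0.14  2.38  2.8   0.63 -1.66] 0.0
[0.675 0.142 0.069] [-0.53  0.69  0.14  2.38  2.8   0.63 -1.66] 0.0
lin [[-0.005, -0.002, -0.003], [-0.007, -0.006, -0.009], [-0.01, -0.008, -0.015], [-0.013, -0.01, -0.021], [-0.016, -0.011, -0.028], [-0.018, -0.01, -0.038], [-0.02, -0.016, -0.116], [-0.019, 0.009, -0.113], [-0.017, 0.033, -0.111], [-0.014, 0.058, -0.109]]
dr [[-0.015, 0.001, -0.141], [-0.03, -0.017, -0.279], [-0.048, -0.051, -0.4], [-0.069, -0.085, -0.503], [-0.099, -0.135, -0.605], [-0.109, -0.169, -0.603], [-0.12, -0.203, -0.602], [-0.148, -0.203, -0.639], [-0.177, -0.203, -0.675], [-0.206, -0.204, -0.712]]
```

Emit:
apply_moves(linear=[[-0.005,-0.002,-0.003],[-0.007,-0.006,-0.009],[-0.01,-0.008,-0.015],[-0.013,-0.01,-0.021],[-0.016,-0.011,-0.028],[-0.018,-0.01,-0.038],[-0.019,-0.013,-0.078],[-0.02,-0.016,-0.116],[-0.019,0.009,-0.113],[-0.017,0.033,-0.111]], dr=[[-0.015,0.001,-0.141],[-0.03,-0.017,-0.279],[-0.048,-0.051,-0.4],[-0.069,-0.085,-0.503],[-0.099,-0.135,-0.605],[-0.109,-0.169,-0.603],[-0.115,-0.186,-0.602],[-0.12,-0.203,-0.602],[-0.148,-0.203,-0.639],[-0.177,-0.203,-0.675]], gripper=[0.034,0.034,0.034,0.034,0.034,0.034,0.034,0.01,0,0])

```text
time: 20.55
tool_pos: [0.5253, -0.1429, 0.2369]
tcp_rot: [0.384, -0.13, 0.914, -0.001]
wrist_force: [-0.7, 0.7, 0.2]
grip_width: 0.0149
```

```bash
cat > s6.py <<'E'
from s4 import *
import pickle,sys
T=[(p,R.from_quat(r)) for p,r in pickle.load(open("T.pkl","rb"))]
st=read_state();q=st["joint_positions"];print(q.round(2),st["wrist_force"].round(1))
a,b=map(int,sys.argv[1:]);rows(T[a:b])
for p,r in T[a:]: q=go(q,p,r,1)
print("sim end",q.round(2))
E
python3 s6.py 9 19
```

```text
[ 0.51  0.24 -0.11  2.53  3.99  0.48 -1.8 ] [-0.7  0.7  0.2]
lin [[-0.011, 0.022, 0.008], [-0.023, 0.043, 0.014], [-0.034, 0.065, 0.02], [-0.044, 0.088, 0.025], [-0.053, 0.111, 0.029], [-0.062, 0.135, 0.032], [-0.07, 0.159, 0.035], [-0.077, 0.184, 0.036], [-0.084, 0.209, 0.037], [-0.09, 0.234, 0.037]]
dr [[-0.032, -0.007, -0.034], [-0.063, -0.014, -0.068], [-0.094, -0.022, -0.101], [-0.125, -0.03, -0.135], [-0.156, -0.037, -0.168], [-0.187, -0.045, -0.202], [-0.218, -0.053, -0.235], [-0.25, -0.062, -0.268], [-0.281, -0.07, -0.301], [-0.313, -0.078, -0.334]]
sim end [-0.52  0.69  0.13  2.38  2.79  0.63 -1.64]
```

Emit:
apply_moves(linear=[[-0.011,0.022,0.008],[-0.023,0.043,0.014],[-0.034,0.065,0.02],[-0.044,0.088,0.025],[-0.053,0.111,0.029],[-0.062,0.135,0.032],[-0.07,0.159,0.035],[-0.077,0.184,0.036],[-0.084,0.209,0.037],[-0.09,0.234,0.037]], dr=[[-0.032,-0.007,-0.034],[-0.063,-0.014,-0.068],[-0.094,-0.022,-0.101],[-0.125,-0.03,-0.135],[-0.156,-0.037,-0.168],[-0.187,-0.045,-0.202],[-0.218,-0.053,-0.235],[-0.25,-0.062,-0.268],[-0.281,-0.07,-0.301],[-0.313,-0.078,-0.334]], gripper=[0,0,0,0,0,0,0,0,0,0])

```text
time: 21.55
tool_pos: [0.5562, 0.1113, 0.2494]
tcp_rot: [0.388, -0.34, 0.853, 0.083]
wrist_force: [-0.6, -0.3, -0.2]
grip_width: 0.0006
```

```bash
python3 s6.py 19 28
```

```text
[ 0.19  0.25 -0.3   2.48  3.92  0.43 -1.73] [-0.6 -0.3 -0.2]
lin [[-0.011, 0.019, 0.006], [-0.014, 0.001, 0.03], [-0.015, -0.015, 0.053], [-0.014, -0.027, 0.074], [-0.013, -0.037, 0.092], [-0.013, -0.043, 0.109], [-0.014, -0.045, 0.123], [-0.017, -0.044, 0.136], [0.008, -0.04, 0.16]]
dr [[-0.027, -0.008, -0.03], [0.028, 0.016, 0.069], [0.084, 0.041, 0.164], [0.144, 0.066, 0.254], [0.205, 0.087, 0.339], [0.268, 0.104, 0.421], [0.332, 0.113, 0.499], [0.394, 0.115, 0.574], [0.394, 0.115, 0.574]]
sim end [-0.53  0.69  0.13  2.38  2.79  0.63 -1.65]
```

Emit:
apply_moves(linear=[[-0.011,0.019,0.006],[-0.014,0.001,0.03],[-0.015,-0.015,0.053],[-0.014,-0.027,0.074],[-0.013,-0.037,0.092],[-0.013,-0.043,0.109],[-0.014,-0.045,0.123],[-0.017,-0.044,0.136],[0.008,-0.04,0.16],[0.008,-0.04,0.16]], dr=[[-0.027,-0.008,-0.03],[0.028,0.016,0.069],[0.084,0.041,0.164],[0.144,0.066,0.254],[0.205,0.087,0.339],[0.268,0.104,0.421],[0.332,0.113,0.499],[0.394,0.115,0.574],[0.394,0.115,0.574],[0.394,0.115,0.574]], gripper=[0,0,0,0,0,0,0,0,0,0])

```text
time: 22.55
tool_pos: [0.6728, 0.1466, 0.1341]
tcp_rot: [0.355, -0.013, 0.935, 0.004]
wrist_force: [-0.2, -0.6, 1.2]
grip_width: 0.0006
```

```bash
cat > s7.py <<'E'
from s4 import *
# tip geometry in tool frame from the scene + top cameras, stick tilt
st=read_state();print(st["joint_positions"].round(2),st["wrist_force"].round(1),st["time"])
for nm in("scene","top"):
    P=camera_params(nm);p,D=camera(nm);C=cloud(P,D).reshape(-1,3)
    cv2.imwrite(f"pics/j_{nm}_{st['time']:.2f}.png",p)
    X=rot(st["tcp_rot"]).inv().apply(C-st["tool_pos"])*1e3
    m=(abs(X[:,0])<14)&(abs(X[:,1])<22)&(X[:,2]>-75)&(X[:,2]<-30)
    print(nm,"tipz",np.percentile(X[m,2],[95,99]).round(0) if m.any() else 0)
    for a,b in((-42,-30),(-55,-42),(-75,-55)):
        k=m&(X[:,2]>a)&(X[:,2]<=b); print("  z",a,k.sum(),np.percentile(X[k],[3,97],axis=0).round(0).tolist() if k.any() else "")
    U=RJ.inv().apply(C-JO); hsv=cv2.cvtColor(p,cv2.COLOR_BGR2HSV).reshape(-1,3)
    m=(abs(U[:,0])<.02)&(U[:,1]>-.02)&(U[:,1]<.07)&(U[:,2]>.095)&(U[:,2]<.135)&(hsv[:,2]<70)
    if m.any(): print("  stick",m.sum(),(U[m].mean(0)*1e3).round(1),(np.percentile(U[m],[3,97],axis=0)*1e3).round(0).tolist())
U=RJ.inv().apply(st["tool_pos"]-rot(st["tcp_rot"]).apply([0,0,TIP])-JO);print("tip in box frame",(U*1e3).round(1))
E
python3 s7.py
python3 - <<'E'
from s4 import *
rows([jp([.004,-.05,z],42) for z in(.13,.095)]+[jp([.004,y,.095],42) for y in(-.045,-.038)])
E
```

```text
[-0.58  0.55  0.2   2.35  2.73  0.46 -1.56] [-0.2 -0.6  1.2] 22.55
scene tipz [-39. -35.]
  z -42 24 [[-11.0, -8.0, -42.0], [-5.0, 9.0, -34.0]]
  z -55 73 [[-11.0, -11.0, -55.0], [2.0, 16.0, -43.0]]
  z -75 130 [[-11.0, -14.0, -75.0], [5.0, 17.0, -56.0]]
  stick 104 [  5.7   1.9 116.2] [[-2.0, -10.0, 99.0], [12.0, 11.0, 125.0]]
top tipz [-39. -35.]
  z -42 16 [[-11.0, -10.0, -42.0], [-7.0, 8.0, -34.0]]
  z -55 52 [[-11.0, -16.0, -55.0], [-5.0, 12.0, -43.0]]
  z -75 82 [[-11.0, -17.0, -74.0], [-2.0, 13.0, -56.0]]
  stick 93 [  0.2  -2.3 120.6] [[-8.0, -12.0, 111.0], [11.0, 10.0, 126.0]]
tip in box frame [  2.2 -45.1 160.3]
lin [[0.022, -0.001, 0.026], [0.045, -0.001, 0.052], [0.045, 0.004, 0.052], [0.045, 0.011, 0.052]]
dr [[0.0, -0.003, 0.002], [0.0, -0.003, 0.002], [0.0, -0.003, 0.002], [0.0, -0.003, 0.002]]
```

Emit:
apply_moves(linear=[[0.022,-0.001,0.026],[0.045,0.0,0.052],[0.048,0.0,0.056],[0.048,0.0,0.056],[0.048,0.008,0.056],[0.048,0.016,0.056],[0.048,0.022,0.056],[0.048,0.027,0.056],[0.048,0.032,0.056],[0.048,0.036,0.056]], dr=[[0,-0.003,0.002],[0,-0.003,0.002],[0,-0.003,0.002],[0,-0.003,0.002],[0,-0.003,0.002],[0,-0.003,0.002],[0,-0.003,0.002],[0,-0.003,0.002],[0,-0.003,0.002],[0,-0.003,0.002]], gripper=[0,0,0,0,0,0,0,0,0,0])

```text
time: 23.65
tool_pos: [0.6753, 0.1783, 0.0644]
tcp_rot: [0.359, -0.009, 0.933, 0.003]
wrist_force: [-0.3, -2.4, 2.3]
grip_width: 0.0004
```

```bash
python3 s7.py
python3 - <<'E'
from s4 import *
rows([jp([.004,y,.09],42) for y in(-.006,0,.004)])
t=sorted(__import__("glob").glob("pics/j_scene_*"))[-1]; im=cv2.imread(t);cv2.imwrite("pics/jc.png",cv2.resize(im[215:315,250:360],(660,600)))
E
```

```text
[-0.6   0.7   0.13  2.36  2.7   0.62 -1.63] [-0.3 -2.4  2.3] 23.65
scene tipz [-38. -36.]
  z -42 24 [[-10.0, -7.0, -42.0], [-5.0, 18.0, -35.0]]
  z -55 62 [[-11.0, -12.0, -54.0], [-4.0, 16.0, -43.0]]
  z -75 120 [[-11.0, -14.0, -75.0], [4.0, 17.0, -55.0]]
  stick 98 [  5.8  19.3 114.6] [[-4.0, 8.0, 98.0], [13.0, 30.0, 123.0]]
top tipz [-37. -35.]
  z -42 20 [[-10.0, -7.0, -42.0], [-6.0, 20.0, -34.0]]
  z -55 56 [[-11.0, -13.0, -55.0], [3.0, 21.0, -43.0]]
  z -75 82 [[-10.0, -14.0, -74.0], [2.0, 21.0, -56.0]]
  stick 125 [ -1.3  14.9 115.4] [[-12.0, -10.0, 101.0], [9.0, 28.0, 124.0]]
tip in box frame [  5.1 -13.3  90.4]
lin [[0.001, 0.007, -0.001], [0.001, 0.013, -0.001], [0.001, 0.017, -0.001]]
dr [[0.0, 0.0, 0.0], [0.0, 0.0, 0.0], [0.0, 0.0, 0.0]]
```

View pics/jc.png

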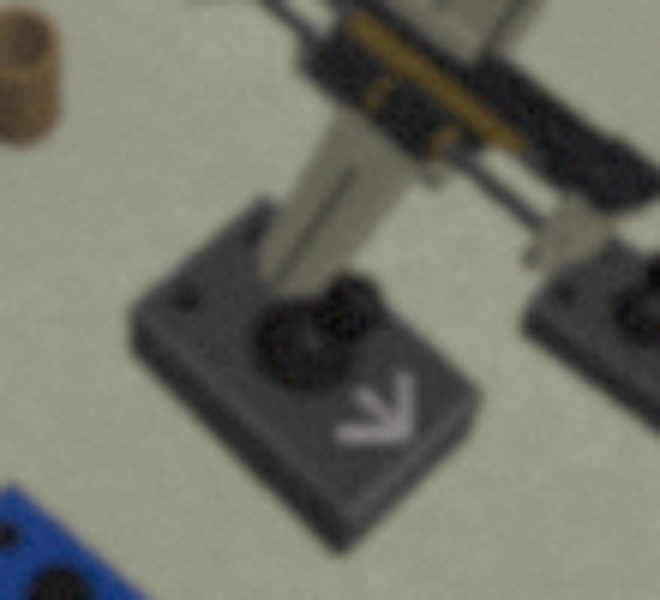

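The finger is on the stick's side away from the arrow. The stick (330,320) leans towards the arrow at (395,420). Continue to the stop.

Emit:
apply_moves(linear=[[0,0.004,0],[0,0.008,0],[0,0.012,0],[0,0.015,0],[0,0.018,0],[0,0.018,0]], dr=[[0,0,0],[0,0,0],[0,0,0],[0,0,0],[0,0,0],[0,0,0]], gripper=[0,0,0,0,0,0])

```text
time: 24.35
tool_pos: [0.6745, 0.1866, 0.0635]
tcp_rot: [0.358, -0.003, 0.934, -0.002]
wrist_force: [1.7, -23.3, 0.8]
grip_width: 0.0008
```

```bash
python3 s7.py | grep -v "  z"
```

```text
[-0.64  0.7   0.15  2.35  2.66  0.6  -1.62] [  1.7 -23.3   0.8] 24.35
scene tipz [-39. -36.]
  stick 105 [  5.5  28.1 110.8] [[-4.0, 13.0, 96.0], [12.0, 40.0, 119.0]]
top tipz [-39. -34.]
  stick 135 [ -1.5  20.6 111.9] [[-15.0, -18.0, 99.0], [10.0, 38.0, 119.0]]
tip in box frame [ 4.6 -4.5 89.6]
```

Emit:
apply_moves(linear=[[0,0.007,0],[0,0.007,0],[0,0.007,0],[0,0.007,0],[0,0.007,0],[0,0.007,0],[0,0.007,0],[0,0.007,0],[0,0.007,0],[0,0.007,0]], dr=[[0,0,0],[0,0,0],[0,0,0],[0,0,0],[0,0,0],[0,0,0],[0,0,0],[0,0,0],[0,0,0],[0,0,0]], gripper=[0,0,0,0,0,0,0,0,0,0])

```text
time: 25.45
tool_pos: [0.6744, 0.1859, 0.0634]
tcp_rot: [0.357, 0.002, 0.934, -0.006]
wrist_force: [-0.5, -18.0, 4.4]
grip_width: 0.0005
```

Emit:
apply_moves(linear=[[0,0.007,0],[0,0.007,0],[0,0.007,0],[0,0.007,0],[0,0.007,0],[0,0.007,0],[0,0.007,0],[0,0.007,0],[0,0.007,0],[0,0.007,0]], dr=[[0,0,0],[0,0,0],[0,0,0],[0,0,0],[0,0,0],[0,0,0],[0,0,0],[0,0,0],[0,0,0],[0,0,0]], gripper=[0,0,0,0,0,0,0,0,0,0])

```text
time: 26.45
tool_pos: [0.6743, 0.1855, 0.0635]
tcp_rot: [0.357, 0.006, 0.934, -0.01]
wrist_force: [-1.1, -17.8, 6.0]
grip_width: 0.0001
```

```bash
python3 s7.py | grep -v "  z"
```

```text
[-0.66  0.71  0.17  2.34  2.62  0.59 -1.62] [ -1.1 -17.8   6. ] 26.45
scene tipz [-39. -35.]
  stick 101 [  5.7  28.2 111.2] [[-3.0, 14.0, 96.0], [12.0, 39.0, 120.0]]
top tipz [-39. -35.]
  stick 139 [ -1.6  20.2 111.7] [[-17.0, -18.0, 99.0], [10.0, 38.0, 121.0]]
tip in box frame [ 4.3 -4.9 89.5]
```

Emit:
apply_moves(linear=[[0,0.006,0],[0,0.006,0],[0,0.006,0],[0,0.006,0],[0,0.006,0],[0,0.006,0]], dr=[[0,0,0],[0,0,0],[0,0,0],[0,0,0],[0,0,0],[0,0,0]], gripper=[0,0,0,0,0,0])

```text
time: 27.15
tool_pos: [0.6741, 0.1849, 0.0635]
tcp_rot: [0.357, 0.01, 0.934, -0.014]
wrist_force: [-1.7, -15.8, 6.0]
grip_width: 0.0006
```

Emit:
apply_moves(linear=[[0,-0.006,0],[0,-0.012,0],[0,-0.018,0],[0,-0.024,0],[0,-0.03,0],[0,-0.036,0],[0,-0.042,0],[-0.001,-0.048,0],[-0.02,-0.05,-0.02],[-0.05,-0.05,-0.06]], dr=[[0,0,0],[0,0,0],[0,0,0],[0,0,0],[0,0,0],[0,0,0],[0,0,0],[0,0,0],[0,0,0],[0,0,0]], gripper=[0,0,0,0,0,0,0,0,0,0])

```text
time: 28.15
tool_pos: [0.6693, 0.1351, 0.1402]
tcp_rot: [0.355, 0.01, 0.935, -0.015]
wrist_force: [0.9, 0.6, -0.0]
grip_width: 0.0007
```

Emit:
apply_moves(linear=[[-0.03,0,-0.03],[-0.05,0,-0.06],[-0.05,0,-0.06],[-0.05,0,-0.06]], dr=[[0,0,0],[0,0,0],[0,0,0],[0,0,0]], gripper=[0,0,0,0])

```text
time: 28.55
tool_pos: [0.6668, 0.1377, 0.219]
tcp_rot: [0.356, 0.009, 0.934, -0.014]
wrist_force: [-0.0, 0.2, -0.7]
grip_width: 0.0005
```

```bash
python3 s7.py | grep -v "  z"
python3 - <<'E'
from s4 import *
for nm in("top","scene"):
    P=camera_params(nm);p,D=camera(nm);cv2.imwrite(f"pics/end_{nm}.png",p);U=RU.inv().apply(cloud(P,D).reshape(-1,3)-O)-CC
    X,Y,N=U@s*1e3,U[:,1]*1e3,U@n*1e3; rr=np.hypot(X,Y)
    g=(N>22)&(N<33)&(rr<50)&(rr>14)
    c=np.c_[X,Y][g];m=c.mean(0);print(nm,"lug",m.round(1),np.degrees(np.arctan2(m[1],-m[0])).round(1))
a=cv2.imread("pics/end_top.png");b=cv2.imread("pics/end_scene.png")
cv2.imwrite("pics/end.png",np.hstack([cv2.resize(a[90:310,120:400],(400,314)),cv2.resize(b[110:330,150:400],(400,352))[:314]]))
E
```

```text
[-0.83  0.4   0.49  2.3   2.51  0.22 -1.36] [-0.   0.2 -0.7] 28.55
scene tipz [-38. -35.]
  stick 104 [  5.6   1.6 115.9] [[-3.0, -10.0, 99.0], [12.0, 11.0, 126.0]]
top tipz [-37. -34.]
  stick 18 [  4.3   4.7 122.2] [[-1.0, 0.0, 116.0], [11.0, 9.0, 125.0]]
tip in box frame [ -4.  -52.2 245.2]
top lug [-28.6  12.6] 23.8
scene lug [-27.7  13.7] 26.2
```

View pics/end.png

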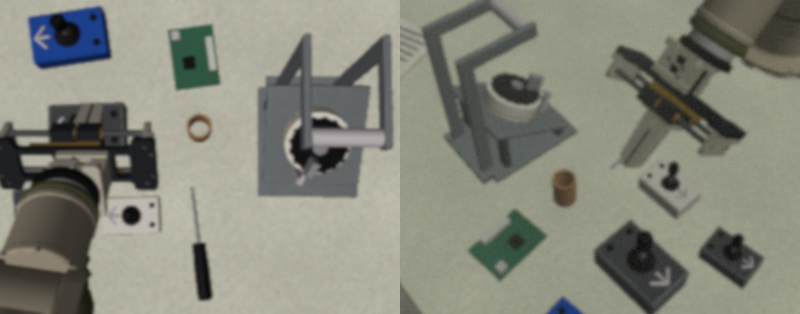

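The stick (645,240) is upright again. The lug points at the post (310,172), and the screwdriver, core and board have not moved.

```bash
python3 -c "
from plant import *
print(job_done())"
```

```text
the job is handed in; nothing more can be done
None
```

I turned the collar clockwise until its lug points at the index post. Then I pushed the jog box's stick over to the arrow side, held it about 2.8 s, and let it return to centre. The job was handed in at about 28.6 s with the arm clear of everything.

**Last checks**
- **Lug:** the close wrist view put it at 23–24° against 22.9° for the pointer, about 1° past. The final readings were 23.8° from the top camera and 26.2° from the scene camera. Those two also differed by about 2.4° at the start, so I accepted the alignment.
- **Stick:** during the hold the cameras showed a tilt of about 0.4 rad. The 16–23 N push against a spring of about 3.5 N confirmed it was on its stop. Afterwards it was upright within about 2 mm in the scene camera; the top view was partly hidden by the gripper.
- **Screwdriver, core and board:** they look where they were; I judged this by eye from the last picture.

**Things that went wrong or disagreed**
- **TCP offset:** the fingertips were 35 mm short of the reported TCP in all three cameras, so the first grasp closed on air. I corrected for that offset.
- **Arm route:** the first approach ran joints 2 and 3 to their limits, and I had to take the arm round another way.
- **Joint 1 limit:** on that detour joint 1 read -2.574 against the listed -2.57, so the judge may count it as passing its range. The wrist force spiked to about 56 N there and was near zero at the next reading, with nothing in contact as far as I could tell.

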